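# Dry-fit a half-lapped door frame in the assembly jig

## Robot

A 6-joint arm with a two-finger parallel gripper is mounted at the origin on a cart in front of the work surface, level with it; the furniture and walls round the work are solid. World frame = base frame: x ahead of the robot, y to its left, z up, the work surface at z = 0. Lengths are in m, angles in rad, forces in N, time in s.
With the tool pointing down it reaches from about 0.3 to 0.875 m from the base axis. Payload 6.4 kg.
Tool frame: the origin (TCP) lies where the fingers leave the gripper's body, on its centre line; the fingertips stand 73 mm ahead of it and the grasp point (between the pads) lies 54 mm ahead of it; z points along the fingers, y is the direction in which the jaws open and shut (so a half turn about z gives the same grasp; the last joint's range is limited). The gripper opens to 85 mm and grips with 20 to 120 N. Pads are 22 mm wide; open, the fingers measure 114 mm over their backs; the gripper's body (76 mm by 85 mm) begins 54 mm behind the grasp point. The pads swing forward as they close: fully open they stand 13 mm farther back than shut.
Start: joints at [1.02, 0.181, 1.607, -0, 1.354, -0.206], TCP at [0.194, 0.541, 0.304] pointing down, gripper open.
Joint ranges: [-2.99, 2.99], [-0.89, 2.07], [0.3, 2.58], [-1.14, 4.28], [0, 2.63], [-3.12, 3.12]. Speed limits (rad/s): [2.57, 2.57, 3.01, 3.14, 3.14, 3.14].

## Interface

Orientations are given as a rotation vector (axis times angle).
In Python, from bench import env gives the robot as it stands.
- The arm moves only by the tool servo_tool, never from a script. Its argument "moves" is text: rows parted by semicolons, each of 7 numbers parted by spaces: the opening, from 0 (shut) to 1 (fully open), then the shift along the tool's x, y, z in units of 30 mm (1.0 is 30 mm), then the turn, a rotation vector about the tool's x, y, z in units of 8 degrees (1.0 is 8 degrees). A call has exactly 8 rows; each row is the pose to reach, as a shift and turn from the pose commanded when the call began, along the tool's axes at that moment; what a row does not reach only later rows make up. A row lasts 1/10 s, in which the tool goes at most 50 mm and 8.59 degrees, less where a joint would pass 70% of its speed; a pose out of reach is approached as far as the arm can. A call with a gripper value outside its range is refused whole. The fingers move at their own pace and stop on an object; the grip force is fixed at half the most. Time passes only in rows, so rows that repeat a pose let the fingers close, or fill a call up. It gives the time, the measured TCP pose, the force and the opening at its end, in the units of the state.
- env.get_obs(): the state, without advancing time (a new reading comes with each control period).
- env.snapshot(name): name is "side" or "top" or "wrist"; returns the picture (400x640x3 uint8, blue, green, red); there is no depth.
- env.calibration(name): a dict with "fx", "fy", "cx", "cy" (pixels), "k1" (the pictures are not rectified: a ray, as slopes to the right and down, at radius r is drawn at 1 + k1 r^2 times it, then the intrinsics apply), "rvec" (rotation vector, rad) and "tvec" (3), from world to camera coordinates, as OpenCV has them. Camera axes: x right, y down, z forward; pixel columns grow to the right and rows downward; lengths in m; the calibration is good to about 2 mm. A picture is of the moment at which its call begins: read the wrist's pose just before it. calibration takes no time and is no camera call; for the wrist camera it gives the pose at the moment of the call.
- env.sign_off(): hands the job in, once; it reports no verdict.
Trained networks look in the newest picture that a camera, given by its name, has taken for a name from the list of things; names that differ only in an ending like _2 or _b are one class to them, and where a whole thing is asked for, a point or a joint stands for the part that bears it (a point fixed in the world has none). Each returns a list of dicts, best first, with "p" (0 to 1); they miss things now and then, are a little off and sometimes report something else, mostly with a low value. They report only what shows in the picture. A call takes as long as a camera call.
- env.silhouettes(name, camera): "pixels" (400x640 bool, what is visible of it) and "rect" ([left, top, right, bottom] in pixels, round what is visible of it).
- env.place_of(name, camera): "location" ([column, row] in pixels: a listed point, or the origin of a listed thing).
The state is a dict: "t": time; "joint_positions": joint angles; "qd": joint speeds; "joint_efforts": joint torques, N m; "tool_pos": TCP position; "eef_rot": TCP orientation; "ft_force": force on the tool from outside, world axes, zero at the start; "torque": the same for the moment, N m; "opening": finger opening in m.
Only numpy, scipy, OpenCV 4.12 (cv2) and the standard library are available. Lean on these libraries where they do the work, as an engineer would, in place of code of your own. Each camera call takes 0.05 s, during which the arm holds its last target.

## Task

This small cupboard door has come apart at its half-lap joints: put the four pieces together dry in the assembly jig, ready for gluing. Lay the hinge stile on the left with its hinges outward and the lock stile on the right, long laps towards you, then drop the wide bottom rail across the near ends and the narrow top rail across the far ends, so that the rails' tongues lie on the stiles' laps and all four pieces sit flat on the board inside the stops. Leave the try square and the tape measure where they are.

Things in the scene. Friction and masses are not known exactly. Their poses are not given: they have to be found in the camera images.
- jig: fixed jig: plywood board 252x212x12 mm, a pale L-shaped stop at each corner. Origin: centre of its underside; x away from the robot, y left, turned up to 0.2 rad. Stops stand 18 mm over the board, upper edges rounded 5 mm, inner faces at x=+-104, y=+-83 mm: 3-4 mm to spare round the 200x160 mm frame. Side legs only at |x|>68, end legs at |y|>48 mm, so mid-sides are open for fingers
- hinge_stile_centre (a point): hinge stile, 200x34x20 mm brown wood; two small steel hinges by its +y edge, at x=-34 and 50 mm, 3 mm out. Point: mid-length, half-way up; x lengthwise, away from the robot. Upper 10 mm cut away at the ends: the last 54 mm at -x (long lap), 38 mm at +x (short lap); full thickness between, x -46 to 62 mm. Starts laps up, left of the jig. Its place: jig x 0, y +63 mm, on the board
- lock_stile_centre (a point): lock stile: same wood, size, laps (long at -x, upward) and axes as the hinge stile, but no hinges; a brass keyhole plate 32x14 mm, 1 mm proud, on the middle of its upper face. Point: mid-length, half-way up (10 mm over the underside). Starts left of the jig. Its place: jig x 0, y -63 mm, on the board
- wide_rail_centre (a point): wide bottom rail, 50 mm (x) by 160 (y) by 20 mm, brown wood. The middle 86 mm is full thickness and drops between the stiles (92 mm apart); at each end an upper tongue 37 mm long, 10 mm thick. Lower shoulder edges rounded 4 mm. Point: centre, half-way up. Starts tongues up, about a quarter turn off, left of the jig; a half turn is alike. Its place: jig x -75, y 0, on the board, +-3 mm free
- narrow_rail_centre (a point): narrow top rail, 34 mm (x) by 160 (y) by 20 mm, brown wood; tongues, 86 mm middle, rounded edges and axes as the wide rail. Point: centre, half-way up. Starts tongues up, about a quarter turn off, left of the jig; a half turn is alike. Its place: jig x +83, y 0, on the board (between far stops and stile shoulders, +-3 mm free)
- try_square: try square with a wooden stock, 110x168x14 mm, lying in front of the jig; a bystander. Origin: centre of its underside
- tape_measure: yellow tape measure standing on its base, 36x77x62 mm, behind the jig; a bystander. Origin: centre of its underside

How it is judged:
By the outcome, as a careful person would: the job done as asked, in the order asked, and still so for the second after the job is handed in, with the robot touching nothing.
It also fails if it takes over 88 s, if anything falls off the work surface, if the arm or the gripper's body presses on something with over 40 N, if the wrist force passes 120 N, or if a joint passes its speed limit or range.

## Working session

There is one attempt and no reset: what is moved stays moved. The work goes in short steps, Python scripts to look and compute and a tool call to move; the robot and the scene stay as the last step left them, time stands still between calls to the robot, and variables do not carry over. Pictures are saved under pics/ and viewed, and the job is handed in when it is done.

Besides the shell and the picture viewer there is one more tool, called after "Request:" by a JSON object that holds its "op" and its "data". servo_tool: Moves the arm, as the interface text tells. Its arguments: {"type":"object","properties":{"moves":{"type":"string"}},"required":["moves"]}

```bash
ls; mkdir -p pics; python3 - <<'E'
from bench import env
import cv2
print(env.get_obs())
for n in ["side","top","wrist"]:
    im=env.snapshot(n); cv2.imwrite(f"pics/{n}0.png",im); print(n,env.calibration(n))
print(env.get_obs()['t'])
E
```

```text
pics
{'t': 0.0, 'joint_positions': array([ 1.01971062e+00,  1.81540665e-01,  1.60801425e+00,  1.10888360e-05,
        1.35382976e+00, -2.06298067e-01]), 'qd': array([-0.00048227, -0.00103708,  0.0007138 , -0.00222553,  0.00019216,
        0.002331  ]), 'joint_efforts': array([-6.18937465e-04, -4.44847155e+01, -3.51352108e+01, -2.18968994e-04,
        8.76332080e-03,  1.92986090e-05]), 'tool_pos': array([0.19409425, 0.54078642, 0.30298125]), 'eef_rot': array([-5.38800643e-01, -3.09436035e+00,  2.60861516e-03]), 'ft_force': array([ 0.25721335, -1.11412159,  0.41585065]), 'torque': array([-0.00877004,  0.03534449, -0.01888008]), 'opening': 0.08542433419468391}
side {'fx': 519.8202225676952, 'fy': 519.8202225676952, 'cx': 319.3018973401265, 'cy': 194.47888394966202, 'k1': -0.03881409353106029, 'rvec': array([ 2.22558491,  0.02066025, -0.04142219]), 'tvec': array([-0.47538141, -0.06597392,  1.17647469])}
top {'fx': 363.336931234589, 'fy': 363.336931234589, 'cx': 320.29712611418006, 'cy': 194.99747250198405, 'k1': -0.07265928423246218, 'rvec': array([ 2.09650393, -2.14439328,  0.20184878]), 'tvec': array([-0.15887848,  0.4942463 ,  0.80679296])}
wrist {'fx': 344.51455366230164, 'fy': 344.51455366230164, 'cx': 319.14876138505036, 'cy': 199.10490362740103, 'k1': -0.026821208751137013, 'rvec': array([-2.34396448, -1.64667975, -0.26848145]), 'tvec': array([-0.57482701, -0.03990956,  0.37904742])}
0.15
```

View pics/top0.png

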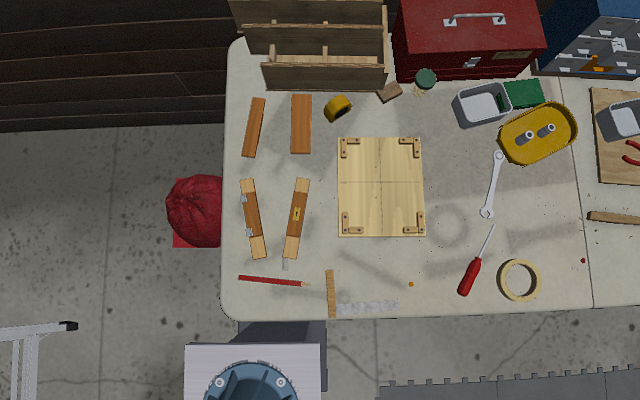

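View pics/side0.png

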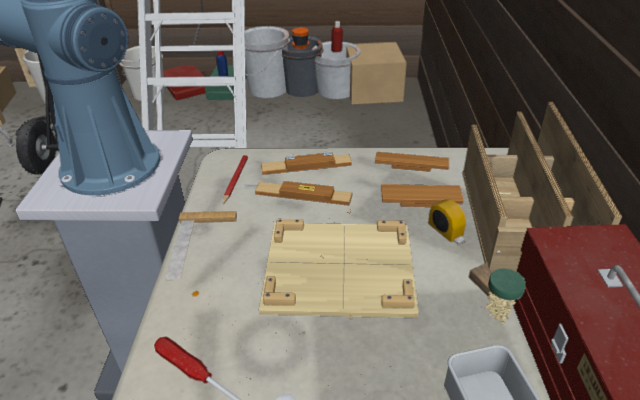

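View pics/wrist0.png

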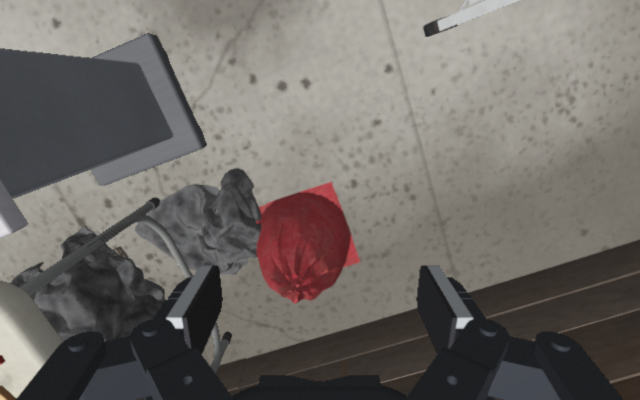

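```bash
cat > h.py <<'E'
import numpy as np, cv2
from scipy.spatial.transform import Rotation as R
from bench import env
def ray(px,c):
    px=np.atleast_2d(np.asarray(px,float))
    d=np.stack([(px[:,0]-c['cx'])/c['fx'],(px[:,1]-c['cy'])/c['fy']],1)
    u=d.copy()
    for _ in range(10):
        u=d/(1+c['k1']*(u**2).sum(1,keepdims=True))
    Rm=R.from_rotvec(c['rvec']).as_matrix(); 
    D=np.c_[u,np.ones(len(u))]@Rm
    return -Rm.T@np.asarray(c['tvec']),D
def onz(px,c,z):
    o,D=ray(px,c); return o+D*((z-o[2])/D[:,2:3])
def proj(P,c):
    P=np.atleast_2d(P); Rm=R.from_rotvec(c['rvec']).as_matrix()
    q=P@Rm.T+np.asarray(c['tvec']); u=q[:,:2]/q[:,2:]
    u=u*(1+c['k1']*(u**2).sum(1,keepdims=True))
    return u*[c['fx'],c['fy']]+[c['cx'],c['cy']]
def tri(rays):
    A=np.zeros((3,3));b=np.zeros(3)
    for o,D in rays:
        d=D[0]/np.linalg.norm(D[0]);M=np.eye(3)-np.outer(d,d);A+=M;b+=M@o
    return np.linalg.solve(A,b)
E
python3 - <<'E'
from h import *
np.set_printoptions(precision=4,suppress=True)
names=["jig","hinge_stile_centre","lock_stile_centre","wide_rail_centre","narrow_rail_centre","try_square","tape_measure"]
c={n:env.calibration(n) for n in("top","side")}
pk={}
for n in names:
    rs=[]
    for cam in c:
        r=env.place_of(n,cam)
        for k in r[:2]: print(n,cam,round(k['p'],2),np.round(k['location'],1),onz(k['location'],c[cam],0 if n in("jig","try_square","tape_measure") else .01)[0])
        if r: rs.append(ray(r[0]['location'],c[cam]))
    if len(rs)==2: print('   tri',tri(rs))
    s=env.silhouettes(n,"top")
    if s:
        m=s[0]['pixels']; pk[n]=m
        ys,xs=np.nonzero(m)
        z=.012 if n=="jig" else .02
        P=onz(np.c_[xs,ys],c["top"],z)[:,:2]
        rect=cv2.minAreaRect((P*1000).astype(np.float32)); print('   sil',round(s[0]['p'],2),rect,P.mean(0))
np.savez("sil0.npz",**pk)
print(env.get_obs()['t'])
E
```

```text
jig top 0.65 [297.9 119.8] [ 0.6997 -0.1164  0.    ]
jig top 0.62 [382.5 185.3] [ 0.5208 -0.326   0.    ]
jig side 0.87 [336.2 267.8] [ 0.5146 -0.3179  0.    ]
jig side 0.59 [447.2 233.9] [ 0.7215 -0.2289  0.    ]
   tri [ 0.6123 -0.1603 -0.0703]
   sil 0.97 ((518.1830444335938, -317.9797668457031), (211.07916259765625, 250.97470092773438), 89.04251098632812) [ 0.5145 -0.3175]
hinge_stile_centre top 0.7 [250.4 214.2] [0.4539 0.0014 0.01  ]
hinge_stile_centre side 0.69 [408.7 161.5] [ 0.6731 -0.0018  0.01  ]
hinge_stile_centre side 0.62 [304.8 168. ] [ 0.4451 -0.0264  0.01  ]
   tri [ 0.5644 -0.0023  0.0019]
   sil 0.68 ((443.83099365234375, -3.8609657287597656), (193.69537353515625, 39.07801055908203), 10.176023483276367) [ 0.4416 -0.0054]
lock_stile_centre top 0.67 [295.4 219.8] [ 0.4379 -0.1083  0.01  ]
lock_stile_centre side 0.96 [300.5 191.2] [ 0.4406 -0.1101  0.01  ]
   tri [ 0.4393 -0.108   0.008 ]
   sil 0.82 ((442.0543518066406, -109.8424301147461), (35.87874984741211, 192.79685974121094), 79.05248260498047) [ 0.4404 -0.1096]
wide_rail_centre top 0.74 [300.6 121.7] [ 0.6901 -
[... 477 characters left out ...]
]
   sil 0.95 ((676.208984375, -5.374824523925781), (39.794219970703125, 161.66131591796875), 81.89815521240234) [ 0.6754 -0.0042]
try_square top 0.68 [363.2 292.3] [ 0.2622 -0.2666  0.    ]
try_square side 0.97 [202.8 249. ] [ 0.2701 -0.2723  0.    ]
   tri [ 0.2647 -0.2664 -0.006 ]
   sil 0.85 ((270.808837890625, -260.1377258300781), (109.4453125, 164.38401794433594), 4.896264553070068) [ 0.2436 -0.2416]
tape_measure top 0.9 [338.2 107.7] [ 0.731 -0.222  0.   ]
tape_measure side 0.94 [445.6 233.9] [ 0.7185 -0.2289  0.    ]
   tri [ 0.7255 -0.2227 -0.0025]
   sil 0.78 ((722.7263793945312, -216.42050170898438), (54.26800537109375, 75.23988342285156), 34.006900787353516) [ 0.722  -0.2179]
1.2
```

```bash
cat >> h.py <<'E'
np.set_printoptions(precision=4,suppress=True)
def T():
    o=env.get_obs(); return o['tool_pos'],R.from_rotvec(o['eef_rot']),o
def goto(p,yaw):
    """tool down; yaw = world angle of tool y axis (jaw direction), mod pi picks nearest; prints move in units"""
    pos,r,o=T()
    best=None
    for y in (yaw,yaw+np.pi):
        ty=np.array([np.cos(y),np.sin(y),0]);tz=np.array([0,0,-1.]);tx=np.cross(ty,tz)
        G=R.from_matrix(np.stack([tx,ty,tz],1)); d=(r.inv()*G).as_rotvec()
        if best is None or np.linalg.norm(d)<np.linalg.norm(best): best=d
    sh=r.inv().apply(np.asarray(p)-pos)/.03
    print('shift',np.round(sh,3),'turn',np.round(np.degrees(best)/8,3),'q6',o['joint_positions'][5],'dist mm',np.linalg.norm(sh)*30)
def st():
    pos,r,o=T(); M=r.as_matrix()
    print('t',o['t'],'pos',pos,'yawy',np.degrees(np.arctan2(M[1,1],M[0,1])),'z',M[:,2],'F',o['ft_force'],'open',o['opening'],'q',o['joint_positions'])
E
python3 - <<'E'
from h import *
st(); pos,r,o=T(); c=env.calibration("wrist")
Rc=R.from_rotvec(c['rvec']).as_matrix(); print('cam in tool',r.inv().apply(-Rc.T@c['tvec']-pos)); print('cam axes in tool\n',r.as_matrix().T@Rc.T); print(r.as_matrix())
E
```

```text
t 1.2 pos [0.1943 0.5412 0.3039] yawy 70.24760638901525 z [ 0. -0. -1.] F [-0.7606 -0.2526 -0.3673] open 0.08530363490563231 q [ 1.0197  0.1808  1.607  -0.      1.3538 -0.2063]
cam in tool [ 0.0819  0.0002 -0.0687]
cam axes in tool
 [[-0.0013 -0.948  -0.3181]
 [ 1.     -0.0015  0.0007]
 [-0.0011 -0.3181  0.948 ]]
[[-0.9412  0.338   0.    ]
 [ 0.338   0.9412 -0.    ]
 [-0.      0.     -1.    ]]
```

```bash
python3 - <<'E'
from h import *
goto([.47,-.05,.24],np.pi/2)
E
```

```text
shift [-15.308 -15.441   2.131] turn [ 0.     0.    -2.469] q6 -0.2063141478397629 dist mm 655.4120474774926
```

Request:
{"op": "servo_tool", "data": {"moves": "1 -15.3 -15.4 2.1 0 0 -2.47;1 -15.3 -15.4 2.1 0 0 -2.47;1 -15.3 -15.4 2.1 0 0 -2.47;1 -15.3 -15.4 2.1 0 0 -2.47;1 -15.3 -15.4 2.1 0 0 -2.47;1 -15.3 -15.4 2.1 0 0 -2.47;1 -15.3 -15.4 2.1 0 0 -2.47;1 -15.3 -15.4 2.1 0 0 -2.47"}}

```text
t: 2.0
tool_pos: [0.3613, 0.1835, 0.2662]
eef_rot: [-0.001, 3.14, 0.0]
ft_force: [0.9, 0.5, 0.3]
opening: 0.0854
```

```bash
python3 - <<'E'
from h import *
st();goto([.47,-.05,.24],np.pi/2)
E
```

```text
t 2.0 pos [0.3613 0.1835 0.2662] yawy 90.02738749445213 z [ 0.0014  0.0003 -1.    ] F [0.9118 0.5421 0.342 ] open 0.08543262851675096 q [ 0.175  -0.1831  2.0498  0.      1.2735 -1.3963]
shift [-3.617 -7.786  0.875] turn [0.002 0.01  0.003] q6 -1.396277187614981 dist mm 258.89552228766564
```

Request:
{"op": "servo_tool", "data": {"moves": "1 -3.6 -7.8 0.9 0 0 0;1 -3.6 -7.8 0.9 0 0 0;1 -3.6 -7.8 0.9 0 0 0;1 -3.6 -7.8 0.9 0 0 0;1 -3.6 -7.8 0.9 0 0 0;1 -3.6 -7.8 0.9 0 0 0;1 -3.6 -7.8 0.9 0 0 0;1 -3.6 -7.8 0.9 0 0 0"}}

```text
t: 2.8
tool_pos: [0.4683, -0.0479, 0.2387]
eef_rot: [0.0, -3.141, -0.001]
ft_force: [-0.2, -0.4, 0.2]
opening: 0.0854
```

```bash
cat >> h.py <<'E'
import pickle
def look(tag,names):
    st(); c=env.calibration("wrist"); im=env.snapshot("wrist"); cv2.imwrite(f"pics/{tag}.png",im)
    D={'c':c,'im':im}
    for n in names:
        for k in env.place_of(n,"wrist")[:2]: print(n,round(k['p'],2),np.round(k['location'],1),onz(k['location'],c,0 if n=='jig' else .01)[0])
        s=env.silhouettes(n,"wrist")
        if s:
            D[n]=s[0]['pixels']; ys,xs=np.nonzero(D[n]); P=onz(np.c_[xs,ys],c,.012 if n=='jig' else .02)[:,:2]
            print('  sil',round(s[0]['p'],2),s[0]['rect'],cv2.minAreaRect((P*1000).astype(np.float32)))
    pickle.dump(D,open(tag+'.pkl','wb'))
E
python3 - <<'E'
from h import *
look('w1',["hinge_stile_centre","lock_stile_centre"])
E
```

```text
t 2.8 pos [ 0.4683 -0.0479  0.2387] yawy 90.00361420341575 z [-0.0009  0.0008 -1.    ] F [-0.1621 -0.3671  0.2043] open 0.08543371495747333 q [-0.355   0.0177  1.9248  0.0004  1.2003 -1.926 ]
hinge_stile_centre 0.62 [365.8 156.5] [ 0.447  -0.0064  0.01  ]
  sil 0.84 [330.3, 30.0, 403.8, 256.0] ((444.2359924316406, -1.9611396789550781), (191.0569610595703, 38.78316879272461), 10.292323112487793)
  sil 0.35 [0.0, 95.2, 163.1, 341.1] ((518.996337890625, -291.18597412109375), (181.3296661376953, 252.1063690185547), 88.59395599365234)
```

View pics/w1.png

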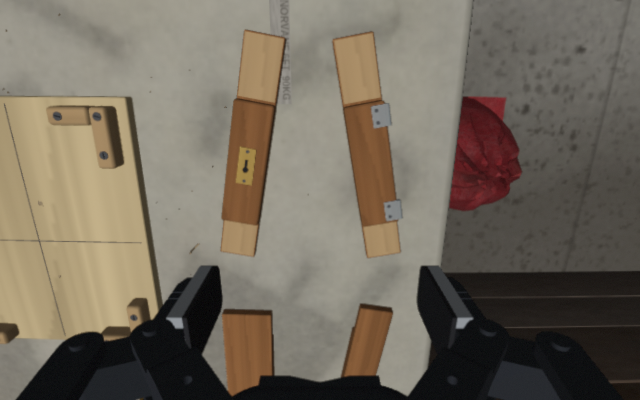

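```bash
cat >> h.py <<'E'
from scipy.optimize import minimize
def box(x0,x1,y0,y1,z0,z1): return np.array([[x,y,z] for x in(x0,x1) for y in(y0,y1) for z in(z0,z1)])/1000
ST=[box(-100,100,-17,17,0,10),box(-46,62,-17,17,10,20)]
def rail(w): return [box(-w/2,w/2,-43,43,0,20),box(-w/2,w/2,-80,80,10,20)]
MOD={'lock_stile_centre':ST,'hinge_stile_centre':ST+[box(-34-10,-34+10,17,20,4,20),box(40,60,17,20,4,20)],
 'wide_rail_centre':rail(50),'narrow_rail_centre':rail(34),
 'jig':[box(-126,126,-106,106,0,12)]}
def place(P,q,z0=0.):
    c,s=np.cos(q[2]),np.sin(q[2]); return P@np.array([[c,-s,0],[s,c,0],[0,0,1]]).T+[q[0],q[1],z0]
def render(n,q,c,z0=0.,S=4,off=(0,0),shape=(400,640)):
    im=np.zeros((shape[0]*S,shape[1]*S),np.uint8)
    for b in MOD[n]:
        p=proj(place(b,q,z0),c); h=cv2.convexHull(((p+.5)*S*16).astype(np.int32)); cv2.fillConvexPoly(im,h,255,shift=4)
    return cv2.resize(im,(shape[1],shape[0]),interpolation=cv2.INTER_AREA)/255.
def fit(n,views,q0,z0=0.,ignore=None):
    """views: list of (mask,c)"""
    def f(v):
        q=np.array(q0)+np.array(v)*[.001,.001,.01]; e=0
        for i,(m,c) in enumerate(views):
            r=render(n,q,c,z0); d=np.abs(r-m)
            if ignore is not None and ignore[i] is not None: d=d*(~ignore[i])
            e+=d.sum()/m.sum()
        return e
    r=minimize(f,[0,0,0],method='Nelder-Mead',options=dict(initial_simplex=[[0,0,0],[6,0,0],[0,6,0],[0,0,6]],xatol=.02,fatol=1e-5,maxiter=200))
    return np.array(q0)+r.x*[.001,.001,.01],r.fun
def overlay(tag,out,items,crop=None,z0=0.):
    D=pickle.load(open(tag+'.pkl','rb')); im=D['im'].copy(); S=3
    im=cv2.resize(im,None,fx=S,fy=S,interpolation=cv2.INTER_CUBIC)
    for n,q in items:
        for b in MOD[n]:
            p=((proj(place(b,q,z0),D['c'])+.5)*S).astype(int)
            for i in range(8):
                for j in (1,2,4):
                    if not i&j: cv2.line(im,tuple(map(int,p[i])),tuple(map(int,p[i|j])),(0,255,0) if n!='jig' else (255,0,255),1)
    if crop: im=im[crop[1]*S:crop[3]*S,crop[0]*S:crop[2]*S]
    k=min(800/im.shape[1],600/im.shape[0],1); cv2.imwrite(out,cv2.resize(im,None,fx=k,fy=k,interpolation=cv2.INTER_AREA))
E
python3 - <<'E'
from h import *
D=pickle.load(open('w1.pkl','rb')); q=[]
s=np.load('sil0.npz'); ct=env.calibration("top"); 
qh,e=fit('hinge_stile_centre',[(D['hinge_stile_centre'],D['c'])],[.444,-.002,.18]); print(qh,e)
print(fit('hinge_stile_centre',[(s['hinge_stile_centre'],ct)],qh))
ql,e=fit('lock_stile_centre',[(s['lock_stile_centre'],ct)],[.442,-.11,-.18]); print(ql,e)
print(fit('wide_rail_centre',[(s['wide_rail_centre'],ct)],[.683,-.125,1.57]))
print(fit('narrow_rail_centre',[(s['narrow_rail_centre'],ct)],[.678,-.003,1.43]))
print(fit('jig',[(s['jig'],ct)],[.515,-.318,.0]))
overlay('w1','pics/o1.png',[('hinge_stile_centre',qh),('lock_stile_centre',ql)],(200,20,420,270))
E
```

```text
[ 0.4477 -0.0025  0.1817] 0.043454327026215295
(array([ 0.4471, -0.0026,  0.1795]), np.float64(0.09801212367503133))
[ 0.4446 -0.1092 -0.1892] 0.1026061503738186
(array([ 0.6833, -0.1238,  1.5607]), np.float64(0.03049246101080696))
(array([ 0.6783, -0.0024,  1.4177]), np.float64(0.06560702803061177))
(array([ 0.5195, -0.3181, -0.0194]), np.float64(0.02528373633808074))
```

View pics/o1.png

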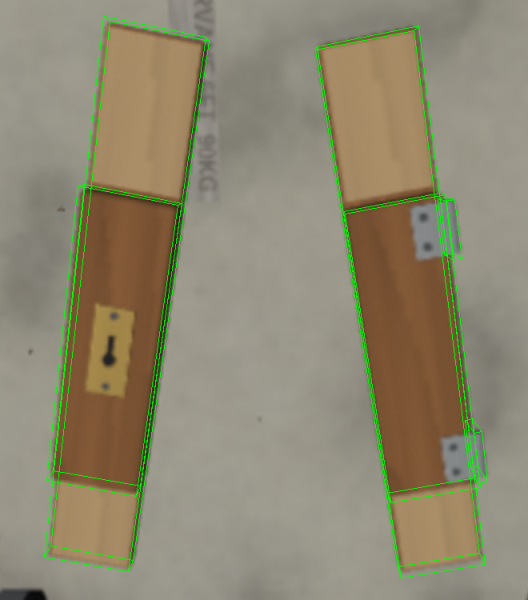

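```bash
python3 - <<'E'
from h import *
goto([.54,-.318,.25],np.pi/2)
E
```

```text
shift [-2.36  -9.023 -0.359] turn [-0.     0.003  0.015] q6 -1.9266559912879493 dist mm 280.0091746576726
```

Request:
{"op": "servo_tool", "data": {"moves": "1 -2.4 -9 -0.4 0 0 0;1 -2.4 -9 -0.4 0 0 0;1 -2.4 -9 -0.4 0 0 0;1 -2.4 -9 -0.4 0 0 0;1 -2.4 -9 -0.4 0 0 0;1 -2.4 -9 -0.4 0 0 0;1 -2.4 -9 -0.4 0 0 0;1 -2.4 -9 -0.4 0 0 0"}}

```text
t: 3.85
tool_pos: [0.5409, -0.3181, 0.2505]
eef_rot: [-0.0, -3.141, -0.001]
ft_force: [-0.3, 0.4, -0.2]
opening: 0.0853
```

```bash
python3 - <<'E'
from h import *
look('w2',["jig"])
D=pickle.load(open('w2.pkl','rb'))
q,e=fit('jig',[(D['jig'],D['c'])],[.5195,-.318,-.02]); print(q,e)
MOD['jig']+=[box(104,110,-83,83,12,30),box(-110,-104,-83,83,12,30)]
MOD['lock_stile_centre']=[box(-104,104,-83,83,12,12)]
overlay('w2','pics/o2.png',[('jig',q)])
E
```

```text
t 3.85 pos [ 0.5409 -0.3181  0.2505] yawy 89.9956959015588 z [-0.0006  0.0009 -1.    ] F [-0.3255  0.4002 -0.2132] open 0.08531991337651558 q [-0.7207  0.3445  1.5162  0.0003  1.2819 -2.2915]
jig 0.7 [317.2 152.6] [ 0.5202 -0.3192  0.    ]
  sil 0.86 [190.2, 0.3, 453.3, 279.9] ((520.997802734375, -317.344970703125), (211.928466796875, 252.878173828125), 89.05924224853516)
[ 0.5199 -0.3178 -0.0227] 0.012317120980774858
```

View pics/o2.png

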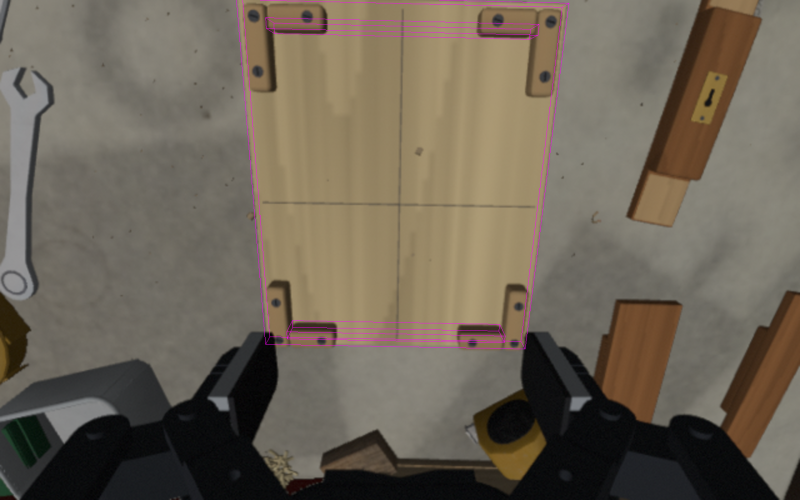

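```bash
python3 - <<'E'
from h import *
D=pickle.load(open('w2.pkl','rb'));c=D['c']
im=D['im']
P=onz(np.array([[263,202.5],[535,207],[403,10],[397.5,340],[399.5,205]])*.8,c,.012);print(P)
a=P[1]-P[0];print('y line',np.arctan2(-a[0],a[1])); b=P[3]-P[2]; print(np.arctan2(b[1],b[0]))
# precise: dark line detect
g=cv2.cvtColor(im,cv2.COLOR_BGR2GRAY).astype(float)
pts=[]
for u in range(215,425,4):
    col=g[155:172,u-1:u+2].mean(1); d=np.maximum(np.median(col)-col,0)**2; 
    if d.sum()>0: pts.append([u,155+(d*np.arange(17)).sum()/d.sum()])
Q=onz(pts,c,.012); A=np.polyfit(Q[:,1],Q[:,0],1); r=np.abs(np.polyval(A,Q[:,1])-Q[:,0]); k=r<2*np.median(r);A=np.polyfit(Q[k,1],Q[k,0],1); print('yaw',-np.arctan(A[0]),'x at y=-.318',np.polyval(A,-.318),r.max())
pts=[]
for v in range(20,265,4):
    row=g[v-1:v+2,308:332].mean(0); d=np.maximum(np.median(row)-row,0)**2
    if d.sum()>0: pts.append([308+(d*np.arange(24)).sum()/d.sum(),v])
Q=onz(pts,c,.012); A=np.polyfit(Q[:,0],Q[:,1],1); r=np.abs(np.polyval(A,Q[:,0])-Q[:,1]); k=r<2*np.median(r);A=np.polyfit(Q[k,0],Q[k,1],1); print('yaw',np.arctan(A[0]),'y at x=.52',np.polyval(A,.52),r.max())
E
```

```text
[[ 0.5263 -0.4164  0.012 ]
 [ 0.53   -0.2179  0.012 ]
 [ 0.4011 -0.3147  0.012 ]
 [ 0.6401 -0.3187  0.012 ]
 [ 0.5284 -0.317   0.012 ]]
y line -0.01863886859964599
-0.017025246078298042
yaw -0.01843701002723923 x at y=-.318 0.5277191108507049 0.0008335485777913876
yaw -0.01822428691296071 y at x=.52 -0.3174427798734989 0.0034416416395276483
```

```bash
python3 - <<'E'
from h import *
goto([.4556,-.0011,.12],np.pi/2+.1817)
E
```

```text
shift [ 2.822 10.528  4.37 ] turn [ 0.005 -0.003 -1.288] q6 -2.2917540547950277 dist mm 352.279912028277
```

Request:
{"op": "servo_tool", "data": {"moves": "1 2.82 10.55 4.3 0 0 -1.3;1 2.82 10.55 4.3 0 0 -1.3;1 2.82 10.55 4.3 0 0 -1.3;1 2.82 10.55 4.3 0 0 -1.3;1 2.82 10.55 4.3 0 0 -1.3;1 2.82 10.55 4.3 0 0 -1.3;1 2.82 10.55 4.3 0 0 -1.3;1 2.82 10.55 4.3 0 0 -1.3"}}

```text
t: 4.8
tool_pos: [0.4514, 0.0037, 0.1194]
eef_rot: [0.294, -3.121, -0.006]
ft_force: [0.1, 0.5, 0.1]
opening: 0.0852
```

```bash
python3 - <<'E'
from h import *
st();goto([.4556,-.0011,.073],np.pi/2+.1817)
E
```

```text
t 4.8 pos [0.4514 0.0037 0.1194] yawy 100.7698085852672 z [-0.0071  0.0029 -1.    ] F [0.054  0.5129 0.067 ] open 0.08523109003544627 q [-0.2564  0.1812  2.0377  0.0013  0.9303 -2.016 ]
shift [-0.119 -0.19   1.544] turn [ 0.03  -0.046  0.045] q6 -2.0159776674069128 dist mm 46.816307756377235
```

```bash
cat >> h.py <<'E'
import json
def cset(p,yawdeg): json.dump([list(map(float,p)),float(yawdeg)],open('cmd.json','w'))
def cget(): return json.load(open('cmd.json'))
def axes(yd):
    y=np.radians(yd); ty=np.array([np.cos(y),np.sin(y),0]);tz=np.array([0,0,-1.]); return np.stack([np.cross(ty,tz),ty,tz],1)
def adv(sx,sy,sz,t):
    p,yd=cget(); p=np.array(p)+axes(yd)@np.array([sx,sy,sz])*.03; yd-=t*8; cset(p,yd)
def go(p,yd,near=True):
    """units from commanded pose"""
    p0,y0=cget(); d=yd-y0
    if near: d=(d+90)%180-90
    sh=axes(y0).T@(np.array(p)-p0)/.03; print('shift',np.round(sh,2),'turnz',round(-d/8,2),'rows',max(np.linalg.norm(sh)*30/50,abs(d)/8.59))
E
python3 - <<'E'
from h import *
cset([.5409,-.3181,.2505],90); adv(2.82,10.55,4.3,-1.3); print(cget()); go([.4556,-.0011,.073],90+np.degrees(.1817))
E
```

```text
[[0.45630000000000004, -0.0015999999999999903, 0.1215], 100.4]
shift [0.02 0.02 1.62] turnz -0.0 rows 0.970152565321558
```

Request:
{"op": "servo_tool", "data": {"moves": "1 0 0 0 0 0 0;1 0 0 0.8 0 0 0;1 0 0 1.62 0 0 0;1 0 0 1.62 0 0 0;0 0 0 1.62 0 0 0;0 0 0 1.62 0 0 0;0 0 0 1.62 0 0 0;0 0 0 1.62 0 0 0"}}

```text
t: 5.6
tool_pos: [0.4573, -0.0026, 0.0747]
eef_rot: [-0.284, 3.126, -0.001]
ft_force: [-1.4, 0.6, 2.0]
opening: 0.0326
```

```bash
python3 - <<'E'
from h import *
adv(0,0,1.62,0); st(); print(cget())
E
```

```text
t 5.6 pos [ 0.4573 -0.0026  0.0747] yawy 100.39648748932241 z [ 0.0023 -0.0007 -1.    ] F [-1.4222  0.588   2.0094] open 0.03258105139891424 q [-0.2661  0.2841  2.036  -0.      0.8191 -2.0184]
[[0.45630000000000004, -0.0015999999999999903, 0.07289999999999999], 100.4]
```

```bash
python3 - <<'E'
from h import *
go([.5306,-.2547,.15],88.93)
E
```

```text
shift [-0.91 -8.75 -2.57] turnz 1.43 rows 5.496344603461466
```

Request:
{"op": "servo_tool", "data": {"moves": "0 0 0 -1.3 0 0 0;0 0 0 -2.57 0 0 0;0 -0.91 -8.75 -2.57 0 0 1.43;0 -0.91 -8.75 -2.57 0 0 1.43;0 -0.91 -8.75 -2.57 0 0 1.43;0 -0.91 -8.75 -2.57 0 0 1.43;0 -0.91 -8.75 -2.57 0 0 1.43;0 -0.91 -8.75 -2.57 0 0 1.43"}}

```text
t: 6.4
tool_pos: [0.5317, -0.2607, 0.1516]
eef_rot: [0.034, 3.138, -0.005]
ft_force: [0.3, 0.5, -0.2]
opening: 0.0325
```

```bash
python3 - <<'E'
from h import *
adv(-.91,-8.75,-2.57,1.43); st(); print(cget())
E
```

```text
t 6.4 pos [ 0.5317 -0.2607  0.1516] yawy 88.76377929591618 z [ 0.0029 -0.0034 -1.    ] F [ 0.2949  0.5097 -0.2466] open 0.032481744604250004 q [-0.6558  0.3927  1.6748 -0.001   1.0697 -2.2045]
[[0.5305377767814775, -0.2548593384231735, 0.14999999999999997], 88.96000000000001]
```

```bash
python3 - <<'E'
from h import *
look('w3',["hinge_stile_centre"])
st()
E
```

```text
t 6.4 pos [ 0.5317 -0.2607  0.1516] yawy 88.76377929591618 z [ 0.0029 -0.0034 -1.    ] F [ 0.2949  0.5097 -0.2466] open 0.032481744604250004 q [-0.6558  0.3927  1.6748 -0.001   1.0697 -2.2045]
hinge_stile_centre 0.7 [316.2 256.8] [ 0.5625 -0.2635  0.01  ]
  sil 0.96 [270.0, 0.0, 373.9, 376.4] ((535.1842651367188, -258.16455078125), (59.51278305053711, 252.70526123046875), 88.40241241455078)
t 6.55 pos [ 0.5302 -0.2558  0.1503] yawy 88.87368336705468 z [-0.0004  0.0007 -1.    ] F [-1.0201  0.5224 -1.1795] open 0.03258187293406429 q [-0.6511  0.3903  1.6814  0.0003  1.0707 -2.2024]
```

View pics/w3.png

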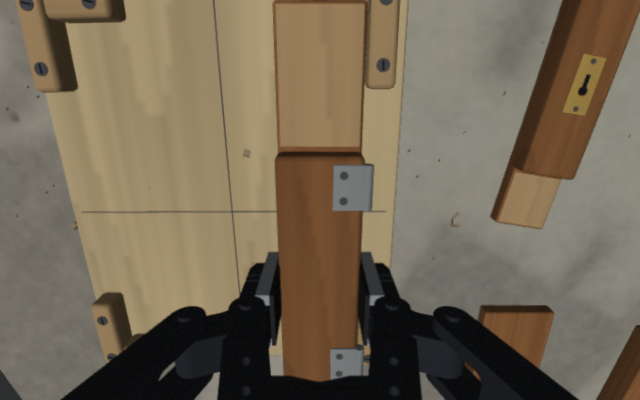

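```bash
cat >> h.py <<'E'
def intool(px,c,pos,rot,d):
    """pixel at plane d below TCP (tool z=d) -> tool x,y"""
    o,D=ray(px,c); r=R.from_rotvec(rot); o=r.inv().apply(o-np.array(pos)); D=r.inv().apply(D)
    return o+D*((d-o[2])/D[:,2:3])
E
python3 - <<'E'
from h import *
D=pickle.load(open('w3.pkl','rb'));c=D['c']
rot=R.from_matrix(axes(88.76)); 
pos=np.array([0.5317,-0.2607,0.1516])
M=np.array(rot.as_matrix()); 
rv=[0.034,3.138,-0.005]
print('shoulder edge top',intool([[276,154],[360,154]],c,pos,rv,.0547))
print('lap end',intool([[276,2.5],[362,2.5]],c,pos,rv,.0647))
E
```

```text
shoulder edge top [[ 0.0577 -0.0153  0.0547]
 [ 0.0576  0.0151  0.0547]]
lap end [[ 0.1087 -0.0145  0.0647]
 [ 0.1087  0.0152  0.0647]]
```

```bash
python3 - <<'E'
from h import *
D=pickle.load(open('w3.pkl','rb'));c=D['c']
pos=np.array([0.5317,-0.2607,0.1516]);rv=[0.034,3.138,-0.005]
for e in (0,.004,.008,.012,.015):
  print(e,intool([[276,154],[360,154]],c,pos,rv,.0547+e)[:,:2].ravel(),intool([[275,2.5],[363.5,2.5]],c,pos,rv,.0647+e)[:,:2].ravel())
im=D['im']; cv2.imwrite('pics/c3.png',cv2.resize(im[0:200,250:390],None,fx=4,fy=3))
E
```

```text
0 [ 0.0577 -0.0153  0.0576  0.0151] [ 0.1087 -0.0149  0.1087  0.0157]
0.004 [ 0.0569 -0.0158  0.0568  0.0156] [ 0.1095 -0.0153  0.1095  0.0162]
0.008 [ 0.0561 -0.0163  0.056   0.0161] [ 0.1104 -0.0158  0.1103  0.0166]
0.012 [ 0.0553 -0.0168  0.0553  0.0166] [ 0.1112 -0.0163  0.1111  0.0171]
0.015 [ 0.0547 -0.0172  0.0547  0.0169] [ 0.1118 -0.0166  0.1117  0.0174]
```

View pics/c3.png

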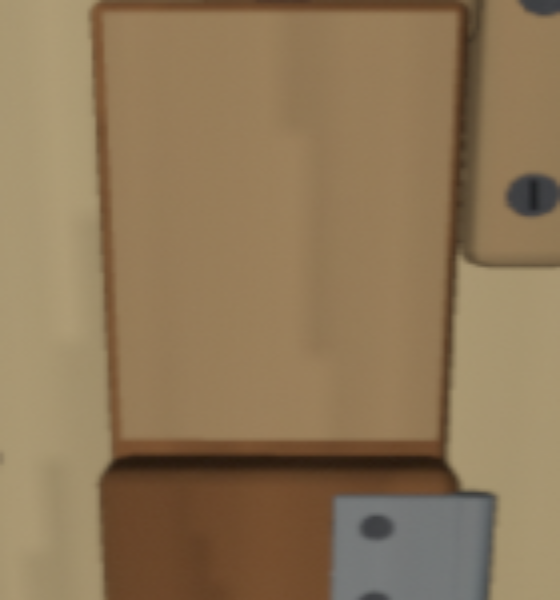

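Request:
{"op": "servo_tool", "data": {"moves": "0 0 0 1 0 0 0;0 0 0 1.5 0 0 0;0 0 0 1.7 0 0 0;0 0 0 1.8 0 0 0;0 0 0 1.85 0 0 0;0 0 0 1.9 0 0 0;0 0 0 1.9 0 0 0;0 0 0 1.9 0 0 0"}}

```text
t: 7.35
tool_pos: [0.5308, -0.2556, 0.094]
eef_rot: [0.028, 3.141, -0.001]
ft_force: [0.7, 0.9, -1.1]
opening: 0.0325
```

```bash
python3 - <<'E'
from h import *
adv(0,0,1.9,0); st(); print(cget())
E
```

```text
t 7.35 pos [ 0.5308 -0.2556  0.094 ] yawy 88.96308179160894 z [ 0.0007 -0.0005 -1.    ] F [ 0.6799  0.8518 -1.077 ] open 0.03254822971760426 q [-0.6501  0.4784  1.6952  0.      0.9671 -2.2028]
[[0.5305377767814775, -0.2548593384231735, 0.09299999999999997], 88.96000000000001]
```

Request:
{"op": "servo_tool", "data": {"moves": "0 0 0.02 0.06 0 0 0;0 0 0.02 0.12 0 0 0;0 0 0.02 0.18 0 0 0;0 0 0.02 0.18 0 0 0;0.65 0 0.02 0.18 0 0 0;0.65 0 0.02 0.18 0 0 0;0.65 0 0.02 0.18 0 0 0;0.65 0 0.02 0.18 0 0 0"}}

```text
t: 8.15
tool_pos: [0.5306, -0.2549, 0.0882]
eef_rot: [0.028, 3.141, -0.0]
ft_force: [0.0, -0.3, 0.6]
opening: 0.0554
```

```bash
python3 - <<'E'
from h import *
adv(0,.02,.18,0); st(); print(cget())
q=[.4446,-.1085,-.1892]; a=.008
go([q[0]+a*np.cos(q[2]),q[1]+a*np.sin(q[2]),.16],90+np.degrees(q[2]))
E
```

```text
t 8.15 pos [ 0.5306 -0.2549  0.0882] yawy 88.9640434342941 z [ 0.0002 -0.0002 -1.    ] F [ 0.0299 -0.2668  0.6027] open 0.05537025902573971 q [-0.6493  0.4874  1.6968 -0.      0.9571 -2.202 ]
[[0.5305486670379772, -0.25425943726272004, 0.08759999999999997], 88.96000000000001]
shift [ 2.69  4.76 -2.41] turnz 1.23 rows 3.586055946189204
```

Request:
{"op": "servo_tool", "data": {"moves": "0.65 0 0 -1.5 0 0 0;1 0 0 -2.7 0 0 0;1 2.69 4.76 -3.7 0 0 1.23;1 2.69 4.76 -3.7 0 0 1.23;1 2.69 4.76 -3.7 0 0 1.23;1 2.69 4.76 -3.7 0 0 1.23;1 2.69 4.76 -3.7 0 0 1.23;1 2.69 4.76 -3.7 0 0 1.23"}}

```text
t: 8.95
tool_pos: [0.4532, -0.1112, 0.1996]
eef_rot: [0.297, 3.126, -0.002]
ft_force: [0.4, -0.4, 0.2]
opening: 0.0857
```

```bash
python3 - <<'E'
from h import *
adv(2.69,4.76,-3.7,1.23); print(cget())
look('w4',["lock_stile_centre","hinge_stile_centre"])
D=pickle.load(open('w4.pkl','rb'))
q=[.4446,-.1085,-.1892]
if 'lock_stile_centre' in D: 
    q,e=fit('lock_stile_centre',[(D['lock_stile_centre'],D['c'])],q); print(q,e)
overlay('w4','pics/o4.png',[('lock_stile_centre',q)])
E
```

```text
[[0.4524538420039188, -0.11001822157559471, 0.19859999999999997], 79.12]
t 8.95 pos [ 0.4532 -0.1112  0.1996] yawy 79.15733407856445 z [ 0.0017 -0.0013 -1.    ] F [ 0.4011 -0.423   0.2219] open 0.08573871022770317 q [-0.4956  0.0636  1.9667 -0.0004  1.1091 -1.877 ]
lock_stile_centre 0.9 [319.8 182. ] [ 0.4447 -0.1088  0.01  ]
  sil 0.63 [297.6, 41.7, 345.6, 288.1] ((441.3726806640625, -108.02982330322266), (34.713375091552734, 189.19259643554688), 79.92928314208984)
hinge_stile_centre 0.94 [166.3 300.3] [ 0.5257 -0.2628  0.01  ]
  sil 0.9 [108.3, 183.2, 213.5, 363.5] ((506.0001525878906, -255.2186279296875), (45.97116470336914, 175.8653106689453), 88.70402526855469)
[ 0.4455 -0.1087 -0.1879] 0.046110027887750454
```

View pics/o4.png

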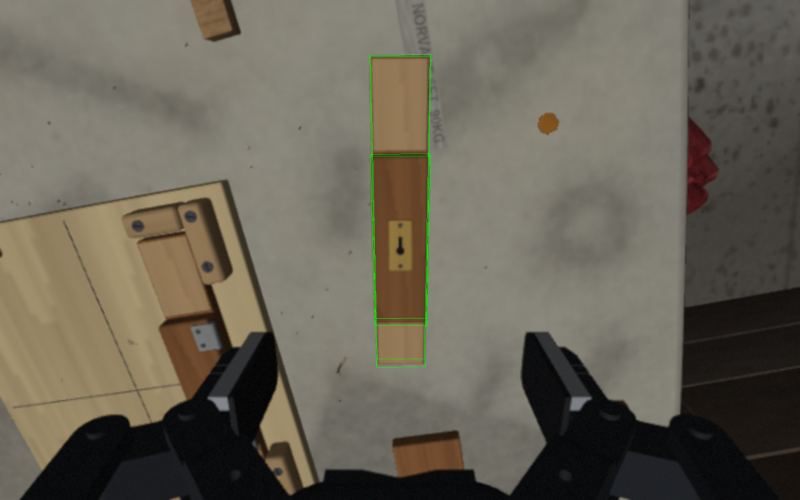

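```bash
python3 - <<'E'
from h import *
go([.4534,-.1102,.072],79.23)
E
```

```text
shift [-0.03  0.    4.22] turnz -0.01 rows 2.532073321082873
```

Request:
{"op": "servo_tool", "data": {"moves": "1 0 0 1.5 0 0 0;1 0 0 3 0 0 0;1 0 0 3.8 0 0 0;1 0 0 4.22 0 0 0;1 0 0 4.22 0 0 0;0 0 0 4.22 0 0 0;0 0 0 4.22 0 0 0;0 0 0 4.22 0 0 0"}}

```text
t: 10.0
tool_pos: [0.4535, -0.1111, 0.0738]
eef_rot: [0.297, 3.125, -0.002]
ft_force: [-0.7, 0.1, 0.5]
opening: 0.0437
```

```bash
python3 - <<'E'
from h import *
adv(0,0,4.22,0); print(cget());st()
E
```

```text
[[0.4524538420039188, -0.11001822157559471, 0.07199999999999998], 79.12]
t 10.0 pos [ 0.4535 -0.1111  0.0738] yawy 79.12961595050187 z [ 0.0025 -0.0014 -1.    ] F [-0.7308  0.0742  0.4998] open 0.04371477014683972 q [-0.4954  0.3028  2.0126 -0.      0.8233 -1.8765]
```

```bash
python3 - <<'E'
from h import *
go([.5271,-.3807,.14],88.93)
E
```

```text
shift [-4.15 -8.39 -2.27] turnz -1.23 rows 5.778050677333136
```

Request:
{"op": "servo_tool", "data": {"moves": "0 0 0 0 0 0 0;0 0 0 0 0 0 0;0 0 0 -1.3 0 0 0;0 0 0 -2.27 0 0 0;0 -4.15 -8.39 -2.27 0 0 -1.23;0 -4.15 -8.39 -2.27 0 0 -1.23;0 -4.15 -8.39 -2.27 0 0 -1.23;0 -4.15 -8.39 -2.27 0 0 -1.23"}}

```text
t: 10.8
tool_pos: [0.5058, -0.3041, 0.1413]
eef_rot: [0.028, 3.141, -0.001]
ft_force: [0.5, 0.6, 0.1]
opening: 0.0324
```

```bash
python3 - <<'E'
from h import *
st();print(cget())
E
```

```text
t 10.8 pos [ 0.5058 -0.3041  0.1413] yawy 88.98512350190913 z [ 0.0009 -0.0007 -1.    ] F [0.5272 0.5801 0.0659] open 0.032404206224539864 q [-0.7423  0.4057  1.6817  0.0001  1.0532 -2.2955]
[[0.4524538420039188, -0.11001822157559471, 0.07199999999999998], 79.12]
```

```bash
python3 - <<'E'
from h import *
adv(-4.15*.7122,-8.39*.7122,-2.27,-1.23); print(cget()); go([.5271,-.3807,.14],88.93)
E
```

```text
[[0.505692946259999, -0.3027931797796307, 0.14009999999999997], 88.96000000000001]
shift [-0.76 -2.58  0.  ] turnz 0.0 rows 1.6158891777193418
```

Request:
{"op": "servo_tool", "data": {"moves": "0 -0.76 -2.58 0 0 0 0;0 -0.76 -2.58 0 0 0 0;0 -0.76 -2.58 0 0 0 0;0 -0.76 -2.58 0 0 0 0;0 -0.76 -2.58 0.4 0 0 0;0 -0.76 -2.58 0.4 0 0 0;0 -0.76 -2.58 0.4 0 0 0;0 -0.76 -2.58 0.4 0 0 0"}}

```text
t: 11.6
tool_pos: [0.527, -0.3794, 0.1286]
eef_rot: [-0.027, -3.141, -0.0]
ft_force: [0.6, 0.0, -0.3]
opening: 0.0323
```

```bash
python3 - <<'E'
from h import *
adv(-.76,-2.58,.4,0); print(cget())
look('w5',["lock_stile_centre","hinge_stile_centre"])
E
```

```text
[[0.5270843472687685, -0.38059425922511153, 0.12809999999999996], 88.96000000000001]
t 11.6 pos [ 0.527  -0.3794  0.1286] yawy 89.01774170854858 z [-0.0001  0.0001 -1.    ] F [ 0.6465  0.0193 -0.3363] open 0.03230544456527063 q [-0.8064  0.5347  1.5212  0.      1.0859 -2.36  ]
lock_stile_centre 0.91 [318.  260.2] [ 0.5474 -0.3801  0.01  ]
  sil 0.82 [270.0, 7.9, 364.2, 379.9] ((521.7481689453125, -378.8490295410156), (48.81673049926758, 221.53826904296875), 88.53923034667969)
hinge_stile_centre 0.58 [536.2 218.3] [ 0.5225 -0.2505  0.01  ]
  sil 0.61 [480.1, 24.6, 614.9, 358.2] ((520.0337524414062, -249.98666381835938), (51.86555099487305, 199.0169219970703), 88.65187072753906)
```

View pics/w5.png

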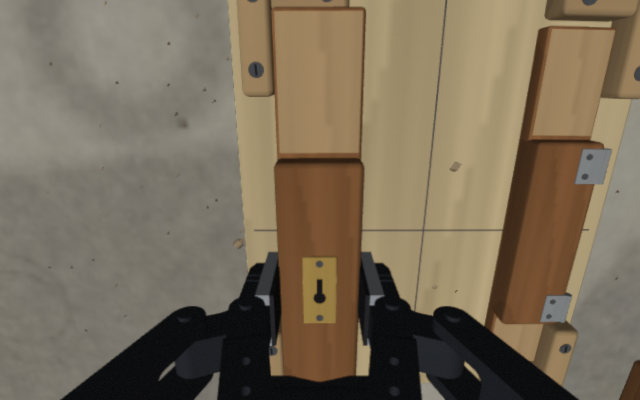

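Request:
{"op": "servo_tool", "data": {"moves": "0 0 0 0.6 0 0 0;0 0 0 1 0 0 0;0 0 0 1.2 0 0 0;0 0 0 1.3 0 0 0;0 0 0 1.36 0 0 0;0.65 0 0 1.36 0 0 0;0.65 0 0 1.36 0 0 0;0.65 0 0 1.36 0 0 0"}}

```text
t: 12.65
tool_pos: [0.5272, -0.3805, 0.0885]
eef_rot: [0.028, 3.141, -0.002]
ft_force: [0.2, -0.1, -0.4]
opening: 0.0555
```

```bash
python3 - <<'E'
from h import *
adv(0,0,1.36,0); print(cget());st()
q=[.6833,-.1238,1.5607]; go([.50,-.3178,.25],90); go([q[0]-.05,q[1],.23],np.degrees(q[2]))
E
```

```text
[[0.5270843472687685, -0.38059425922511153, 0.08729999999999996], 88.96000000000001]
t 12.65 pos [ 0.5272 -0.3805  0.0885] yawy 88.96416209954623 z [ 0.0009 -0.001  -1.    ] F [ 0.1675 -0.0564 -0.3996] open 0.0555433339877994 q [-0.8073  0.5937  1.5272 -0.      1.0194 -2.3601]
shift [ 0.94  2.08 -5.42] turnz -0.13 rows 3.529757547402131
shift [-3.38  8.62 -4.76] turnz -0.06 rows 6.24782670873946
```

Request:
{"op": "servo_tool", "data": {"moves": "0.65 0 0 -1.5 0 0 0;1 0 0 -2.7 0 0 0;1 0 2.1 -5.4 0 0 0;1 0 2.1 -5.4 0 0 0;1 0 2.1 -5.4 0 0 0;1 0 2.1 -5.4 0 0 0;1 0 2.1 -5.4 0 0 0;1 0 2.1 -5.4 0 0 0"}}

```text
t: 13.45
tool_pos: [0.5272, -0.3174, 0.2479]
eef_rot: [-0.03, -3.139, -0.003]
ft_force: [-0.3, 0.6, -0.0]
opening: 0.0853
```

```bash
python3 - <<'E'
from h import *
adv(0,2.1,-5.4,0); print(cget())
look('w6',["lock_stile_centre","hinge_stile_centre"])
D=pickle.load(open('w6.pkl','rb')); it=[]
J=np.array([.520,-.3175]); a=-.0186; Rm=np.array([[np.cos(a),-np.sin(a)],[np.sin(a),np.cos(a)]])
for n,y in(("lock_stile_centre",-.063),("hinge_stile_centre",.063)):
    g=J+Rm@[0,y]
    if n in D:
        q,e=fit(n,[(D[n],D['c'])],[*g,a],z0=.012); print(n,q,e,'jig frame',Rm.T@(q[:2]-J),q[2]-a); it.append((n,q))
overlay('w6','pics/o6.png',it,z0=.012)
E
```

```text
[[0.5282278242012367, -0.3176046373775015, 0.24929999999999997], 88.96000000000001]
t 13.45 pos [ 0.5272 -0.3174  0.2479] yawy 88.912083449181 z [-0.0023  0.0018 -1.    ] F [-0.2988  0.628  -0.0035] open 0.08531979454169143 q [-0.7345  0.3228  1.5504 -0.0002  1.2714 -2.2862]
lock_stile_centre 0.84 [248.3 175.6] [ 0.5237 -0.3815  0.01  ]
lock_stile_centre 0.5 [498.9 315.4] [ 0.6834 -0.1268  0.01  ]
  sil 0.88 [219.5, 49.7, 273.0, 269.5] ((517.4607543945312, -379.8391418457031), (37.64713668823242, 197.55841064453125), 89.19941711425781)
hinge_stile_centre 0.68 [387.7 171.1] [ 0.5221 -0.2536  0.01  ]
  sil 0.81 [363.2, 49.5, 419.9, 269.2] ((519.2262573242188, -251.50137329101562), (41.200477600097656, 199.32504272460938), 89.2245101928711)
lock_stile_centre [ 0.5191 -0.3791 -0.0132] 0.05219621352263541 jig frame [ 0.0003 -0.0616] 0.005412797073923701
hinge_stile_centre [ 0.5202 -0.2544 -0.0178] 0.06603552500200345 jig frame [-0.001   0.0631] 0.0008314919058984016
```

View pics/o6.png

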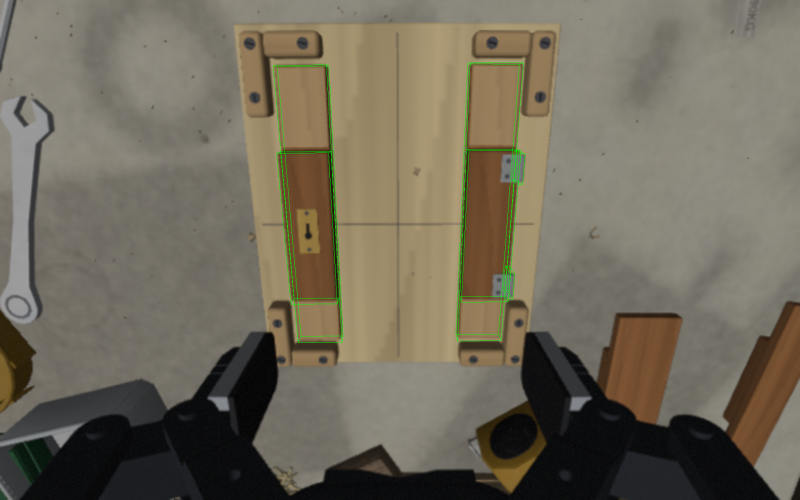

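```bash
python3 - <<'E'
from h import *
go([.63,-.11,.24],89.4)
E
```

```text
shift [-3.27  6.98  0.31] turnz -0.05 rows 4.627904546442517
```

Request:
{"op": "servo_tool", "data": {"moves": "0.8 -3.27 7 0.3 0 0 -0.05;0.8 -3.27 7 0.3 0 0 -0.05;0.8 -3.27 7 0.3 0 0 -0.05;0.8 -3.27 7 0.3 0 0 -0.05;0.8 -3.27 7 0.3 0 0 -0.05;0.8 -3.27 7 0.3 0 0 -0.05;0.8 -3.27 7 0.3 0 0 -0.05;0.8 -3.27 7 0.3 0 0 -0.05"}}

```text
t: 14.5
tool_pos: [0.6295, -0.11, 0.2405]
eef_rot: [-0.019, -3.141, 0.0]
ft_force: [-0.1, -1.5, 0.3]
opening: 0.0682
```

```bash
python3 - <<'E'
from h import *
adv(-3.27,7,.3,-.05); print(cget())
look('w7',["wide_rail_centre","narrow_rail_centre"])
D=pickle.load(open('w7.pkl','rb')); it=[]
for n,g in(("wide_rail_centre",[.6833,-.1238,1.5607]),("narrow_rail_centre",[.6783,-.0024,1.4177])):
    if n in D: q,e=fit(n,[(D[n],D['c'])],g); print(n,q,e); it.append((n,q))
overlay('w7','pics/o7.png',it)
E
```

```text
[[0.6301232537102662, -0.10941978815650177, 0.24029999999999996], 89.36000000000001]
t 14.5 pos [ 0.6295 -0.11    0.2405] yawy 89.31165188137926 z [-0.0005 -0.0003 -1.    ] F [-0.0943 -1.55    0.2888] open 0.0681968870301408 q [-0.3582  0.3786  1.4922 -0.0005  1.2711 -1.9168]
wide_rail_centre 0.98 [307.3 232. ] [ 0.6808 -0.1214  0.01  ]
  sil 0.68 [278.3, 152.6, 334.0, 308.9] ((683.1778564453125, -122.4169921875), (50.277042388916016, 159.35968017578125), 87.99998474121094)
narrow_rail_centre 0.73 [434.4 227.7] [ 0.6781 -0.0012  0.01  ]
  sil 0.96 [407.3, 144.9, 477.8, 281.3] ((661.71240234375, -3.531726837158203), (39.83045196533203, 127.81344604492188), 80.67042541503906)
wide_rail_centre [ 0.6851 -0.1228  1.54  ] 0.043755618584360646
narrow_rail_centre [ 0.6791 -0.0032  1.4115] 0.34881509020824303
```

View pics/o7.png

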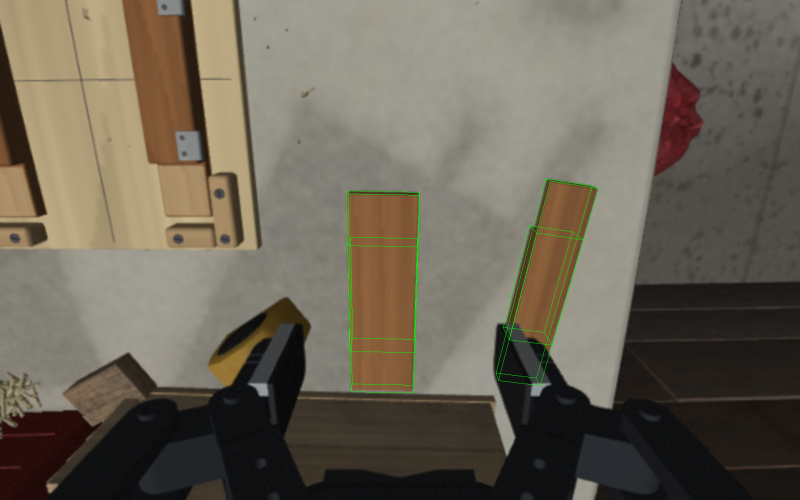

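```bash
python3 - <<'E'
from h import *
go([.680,-.1231,.13],88.6); go([.680,-.1231,.072],88.6)
E
```

```text
shift [-1.67 -0.44  3.68] turnz 0.1 rows 2.436466951676829
shift [-1.67 -0.44  5.61] turnz 0.1 rows 3.5213479246750636
```

Request:
{"op": "servo_tool", "data": {"moves": "0.8 -1.67 -0.44 1 0 0 0.1;0.8 -1.67 -0.44 2.5 0 0 0.1;0.8 -1.67 -0.44 3.7 0 0 0.1;0.8 -1.67 -0.44 3.7 0 0 0.1;0.8 -1.67 -0.44 4.7 0 0 0.1;0.8 -1.67 -0.44 5.6 0 0 0.1;0.8 -1.67 -0.44 5.6 0 0 0.1;0 -1.67 -0.44 5.6 0 0 0.1"}}

```text
t: 15.55
tool_pos: [0.6804, -0.1231, 0.0746]
eef_rot: [0.04, 3.14, -0.001]
ft_force: [-0.2, 0.4, 1.0]
opening: 0.0553
```

```bash
python3 - <<'E'
from h import *
adv(-1.67,-.44,5.6,.1); print(cget());st()
J=np.array([.520,-.3175]); a=-.0186; Rm=np.array([[np.cos(a),-np.sin(a)],[np.sin(a),np.cos(a)]])
print(J+Rm@[-.075,0.0],J+Rm@[-.075,0.005])
go([.45,-.3115,.15],-1.07,near=False)
E
```

```text
[[0.6800726858727523, -0.12317857540848015, 0.07229999999999998], 88.56000000000002]
t 15.55 pos [ 0.6804 -0.1231  0.0746] yawy 88.55083242688575 z [ 0.0012 -0.0005 -1.    ] F [-0.2452  0.3654  0.959 ] open 0.05525190062005247 q [-0.3502  0.6874  1.4066 -0.      1.0463 -1.8957]
[ 0.445  -0.3161] [ 0.4451 -0.3111]
shift [ 7.51 -6.47 -2.59] turnz 11.2 rows 10.434225844004658
```

Request:
{"op": "servo_tool", "data": {"moves": "0 0 0 0 0 0 0;0 0 0 0 0 0 0;0 0 0 -1.6 0 0 0;0 0 0 -3.2 0 0 0;0 1.6 0 -3.2 0 0 0;0 3.2 0 -3.2 0 0 1;0 4.5 -1 -3.2 0 0 2;0 5.5 -2 -3.2 0 0 3"}}

```text
t: 16.35
tool_pos: [0.5115, -0.1781, 0.1699]
eef_rot: [0.697, 3.062, -0.001]
ft_force: [1.3, -0.6, -1.1]
opening: 0.0489
```

```bash
python3 - <<'E'
from h import *
adv(5.5,-2,-3.2,3); print(cget());st()
go([.4451,-.311,.168],-1.07,near=False)
E
```

```text
[[0.5136169889144075, -0.1790131610173275, 0.16829999999999998], 64.56000000000002]
t 16.35 pos [ 0.5115 -0.1781  0.1699] yawy 64.36049532258046 z [ 0.0009 -0.0008 -1.    ] F [ 1.2933 -0.5522 -1.1255] open 0.04893550789833124 q [-0.5541  0.2685  1.7973 -0.0002  1.0746 -1.6773]
shift [ 0.17 -4.95  0.01] turnz 8.2 rows 7.640279394644938
```

Request:
{"op": "servo_tool", "data": {"moves": "0 0.17 -4.95 0 0 0 8.2;0 0.17 -4.95 0 0 0 8.2;0 0.17 -4.95 0 0 0 8.2;0 0.17 -4.95 0 0 0 8.2;0 0.17 -4.95 0 0 0 8.2;0 0.17 -4.95 0 0 0 8.2;0 0.17 -4.95 0 0 0 8.2;0 0.17 -4.95 0 0 0 8.2"}}

```text
t: 17.15
tool_pos: [0.4452, -0.3109, 0.1701]
eef_rot: [2.246, 2.193, -0.0]
ft_force: [-0.5, -0.3, -0.8]
opening: 0.0484
```

```bash
python3 - <<'E'
from h import *
adv(.17,-4.95,0,8.2); print(cget())
go([.4451,-.311,.168],-1.07,near=False)
look('w8',["wide_rail_centre"])
st()
E
```

```text
[[0.44522100439440043, -0.3109231655717166, 0.16829999999999998], -1.0399999999999778]
shift [-0.   -0.    0.01] turnz 0.0 rows 0.0066496794759997365
t 17.15 pos [ 0.4452 -0.3109  0.1701] yawy -1.362898066325465 z [ 0.0015 -0.0015 -1.    ] F [-0.539  -0.2539 -0.7787] open 0.048378926284414016 q [-0.8283  0.2706  1.7943  0.      1.0746 -0.8045]
wide_rail_centre 0.56 [318.4 282.3] [ 0.4434 -0.3725  0.01  ]
t 17.3 pos [ 0.4452 -0.3107  0.1698] yawy -0.9081817004806766 z [ 0.0012 -0.0012 -1.    ] F [ 0.4161  0.2844 -0.5461] open 0.048654868519059716 q [-0.828   0.2711  1.7944  0.      1.0744 -0.8122]
```

View pics/w8.png

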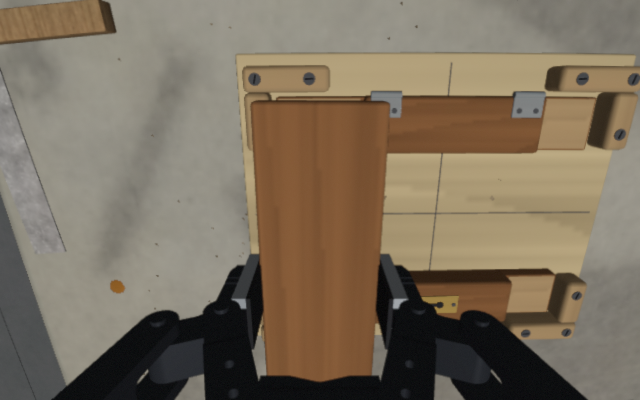

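```bash
python3 - <<'E'
from h import *
D=pickle.load(open('w8.pkl','rb'));c=D['c']
rv=R.from_matrix(axes(-1.36)).as_rotvec()
for e in(0,.004,.007): print(intool([[253,102],[389,102],[264,250],[379,250]],c,[.4452,-.3109,.1701],rv,.0546+e)[:,:2])
E
```

```text
[[ 0.0763 -0.0227]
 [ 0.0762  0.0243]
 [ 0.0195 -0.0218]
 [ 0.0194  0.0239]]
[[ 0.0761 -0.0234]
 [ 0.076   0.0251]
 [ 0.0175 -0.0225]
 [ 0.0174  0.0247]]
[[ 0.0759 -0.024 ]
 [ 0.0759  0.0257]
 [ 0.016  -0.023 ]
 [ 0.0159  0.0253]]
```

Request:
{"op": "servo_tool", "data": {"moves": "0 -0.02 0 0.9 0 0 0;0 -0.02 0 1.7 0 0 0;0 -0.02 0 1.9 0 0 0;0 -0.02 0 2 0 0 0;0 -0.02 0 2.1 0 0 0;0 -0.02 0 2.2 0 0 0;0 -0.02 0 2.3 0 0 0;0 -0.02 0 2.35 0 0 0"}}

```text
t: 18.1
tool_pos: [0.4451, -0.3112, 0.0984]
eef_rot: [2.241, 2.201, -0.0]
ft_force: [0.1, 0.2, -0.9]
opening: 0.0488
```

```bash
python3 - <<'E'
from h import *
adv(-.02,0,2.35,0); print(cget());st()
cv2.imwrite('pics/s9.png',env.snapshot("side")[100:350,150:480].repeat(2,0).repeat(2,1)); cv2.imwrite('pics/w9.png',env.snapshot("wrist"))
E
```

```text
[[0.44521011413790074, -0.31152306673217006, 0.09779999999999998], -1.0399999999999778]
t 18.1 pos [ 0.4451 -0.3112  0.0984] yawy -1.0229257208420703 z [ 0.0004 -0.0004 -1.    ] F [ 0.0735  0.1882 -0.9211] open 0.048793989556468645 q [-0.8288  0.3897  1.816  -0.      0.9353 -0.8109]
```

View pics/w9.png

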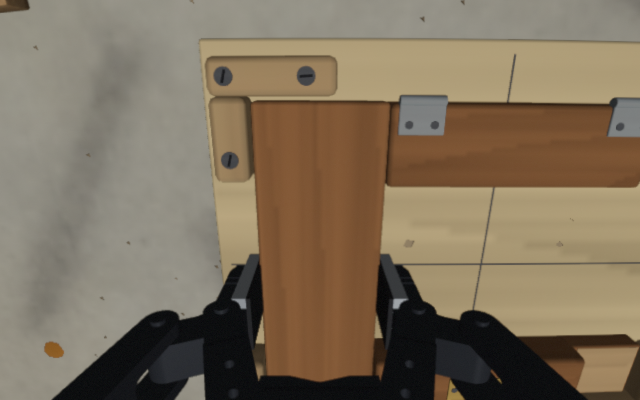

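View pics/s9.png

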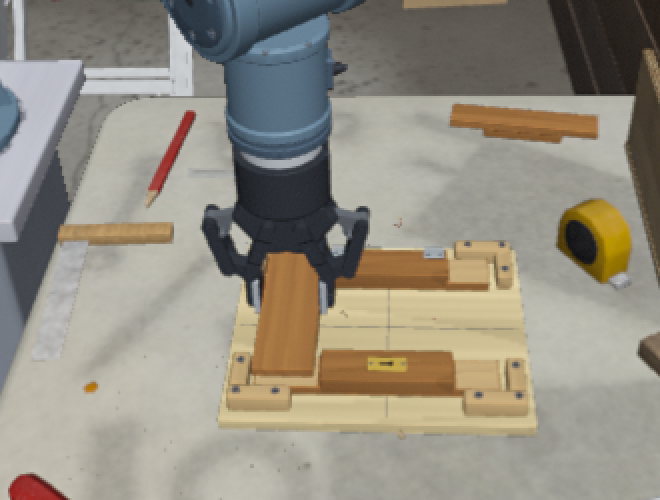

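Request:
{"op": "servo_tool", "data": {"moves": "0 0 0 0.06 0 0 0;0 0 0 0.12 0 0 0;0 0 0 0.18 0 0 0;0 0 0 0.24 0 0 0;0 0 0 0.3 0 0 0;0 0 0 0.35 0 0 0;0 0 0 0.35 0 0 0;0 0 0 0.35 0 0 0"}}

```text
t: 19.0
tool_pos: [0.445, -0.3111, 0.0878]
eef_rot: [2.241, 2.201, -0.0]
ft_force: [-1.0, -0.4, 0.4]
opening: 0.0486
```

```bash
python3 - <<'E'
from h import *
adv(0,0,.35,0); print(cget());st()
E
```

```text
[[0.44521011413790074, -0.31152306673217006, 0.08729999999999999], -1.0399999999999778]
t 19.0 pos [ 0.445  -0.3111  0.0878] yawy -1.0316729205395208 z [ 0.     -0.0001 -1.    ] F [-1.0473 -0.435   0.411 ] open 0.04855349594545707 q [-0.8288  0.4089  1.8174 -0.0001  0.9152 -0.8107]
```

Request:
{"op": "servo_tool", "data": {"moves": "0 0 0 0.02 0 0 0;0.78 0 0 0.02 0 0 0;0.78 0 0 0.02 0 0 0;0.78 0 0 0.02 0 0 0;0.78 0 0 -1 0 0 0;0.78 0 0 -2.6 0 0 0;0.78 0 0 -4.2 0 0 0;0.78 0 0 -5 0 0 0"}}

```text
t: 19.8
tool_pos: [0.4461, -0.3122, 0.2423]
eef_rot: [2.237, 2.197, -0.0]
ft_force: [-0.3, -0.8, -0.4]
opening: 0.067
```

```bash
python3 - <<'E'
from h import *
adv(0,0,-5,0); print(cget())
st()
cv2.imwrite('pics/w10.png',env.snapshot("wrist"))
go([.63,-.02,.24],90-8.5+0,near=False)
E
```

```text
[[0.44521011413790074, -0.31152306673217006, 0.23729999999999998], -1.0399999999999778]
t 19.8 pos [ 0.4461 -0.3122  0.2423] yawy -1.029285924704967 z [ 0.0042 -0.0045 -1.    ] F [-0.292  -0.8332 -0.3877] open 0.06702602541233779 q [-0.8287  0.1741  1.746   0.      1.2154 -0.8108]
shift [ 9.83  5.98 -0.09] turnz -10.32 rows 9.608847497089636
```

View pics/w10.png

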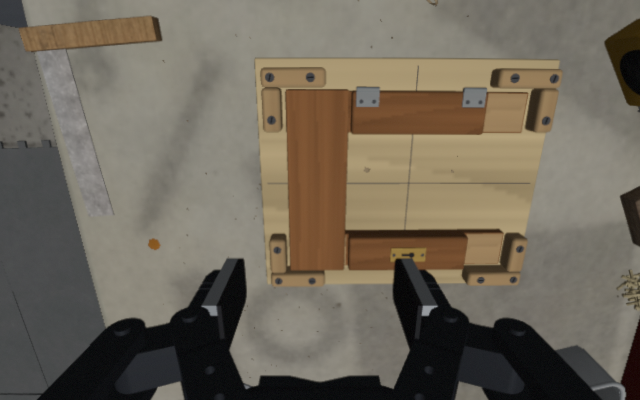

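Request:
{"op": "servo_tool", "data": {"moves": "0.8 9.8 6 0 0 0 -10.3;0.8 9.8 6 0 0 0 -10.3;0.8 9.8 6 0 0 0 -10.3;0.8 9.8 6 0 0 0 -10.3;0.8 9.8 6 0 0 0 -10.3;0.8 9.8 6 0 0 0 -10.3;0.8 9.8 6 0 0 0 -10.3;0.8 9.8 6 0 0 0 -10.3"}}

```text
t: 20.65
tool_pos: [0.632, -0.0152, 0.2371]
eef_rot: [0.589, 3.085, 0.003]
ft_force: [-0.2, 0.1, 0.8]
opening: 0.0688
```

```bash
python3 - <<'E'
from h import *
st()
adv(9.8,6,0,-10.3*68.72/82.4); print(cget()); go([.63,-.02,.24],81.1)
E
```

```text
t 20.65 pos [ 0.632  -0.0152  0.2371] yawy 68.38386897204177 z [ 0.0008  0.0016 -1.    ] F [-0.2487  0.1309  0.8487] open 0.06883539351187706 q [-0.2122  0.3671  1.5149  0.0018  1.2591 -1.4063]
[[0.6305166879587808, -0.020838575059898834, 0.23729999999999998], 67.68000000000002]
shift [ 0.03  0.02 -0.09] turnz -1.68 rows 1.5622817229336408
```

Request:
{"op": "servo_tool", "data": {"moves": "0.8 0 0 0 0 0 -1.68;0.8 0 0 0 0 0 -1.68;0.8 0 0 0 0 0 -1.68;0.8 0 0 0 0 0 -1.68;0.8 0 0 0 0 0 -1.68;0.8 0 0 0 0 0 -1.68;0.8 0 0 0 0 0 -1.68;0.8 0 0 0 0 0 -1.68"}}

```text
t: 21.45
tool_pos: [0.6302, -0.0205, 0.2378]
eef_rot: [0.243, 3.132, -0.0]
ft_force: [0.0, -0.5, -0.1]
opening: 0.0683
```

```bash
python3 - <<'E'
from h import *
adv(0,0,0,-1.68); print(cget())
look('w11',["narrow_rail_centre"])
D=pickle.load(open('w11.pkl','rb')); it=[]
for n,g in(("narrow_rail_centre",[.6783,-.0024,1.4177]),):
    if n in D: q,e=fit(n,[(D[n],D['c'])],g); print(n,q,e); it.append((n,q))
overlay('w11','pics/o11.png',it)
E
```

```text
[[0.6305166879587808, -0.020838575059898834, 0.23729999999999998], 81.12000000000002]
t 21.45 pos [ 0.6302 -0.0205  0.2378] yawy 81.12699572447292 z [ 0.0001 -0.     -1.    ] F [ 0.0018 -0.4587 -0.1368] open 0.06829184433846569 q [-0.2204  0.3635  1.5184  0.      1.2596 -1.6363]
narrow_rail_centre 0.63 [344.5 225.3] [ 0.677  -0.0034  0.01  ]
  sil 0.84 [326.0, 142.5, 370.3, 306.0] ((677.2420654296875, -1.8202228546142578), (34.92973709106445, 158.73329162597656), 80.71504974365234)
narrow_rail_centre [ 0.679  -0.0022  1.4155] 0.042887787985185895
```

View pics/o11.png

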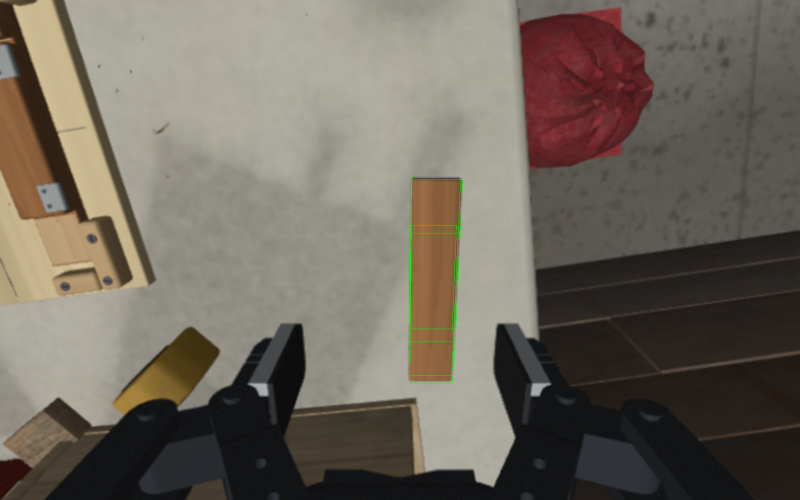

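```bash
python3 - <<'E'
from h import *
go([.676,-.0017,.072],81.1)
E
```

```text
shift [-1.4   0.86  5.51] turnz 0.0 rows 3.450165603536289
```

Request:
{"op": "servo_tool", "data": {"moves": "0.8 -1.4 0.86 1 0 0 0;0.8 -1.4 0.86 2.5 0 0 0;0.8 -1.4 0.86 3.8 0 0 0;0.8 -1.4 0.86 4.8 0 0 0;0.8 -1.4 0.86 5.5 0 0 0;0.8 -1.4 0.86 5.5 0 0 0;0 -1.4 0.86 5.5 0 0 0;0 -1.4 0.86 5.5 0 0 0"}}

```text
t: 22.4
tool_pos: [0.677, -0.0016, 0.0748]
eef_rot: [0.242, 3.129, -0.001]
ft_force: [-0.3, -0.0, 0.1]
opening: 0.04
```

```bash
python3 - <<'E'
from h import *
adv(-1.4,.86,5.5,0); print(cget());st()
J=np.array([.520,-.3175]); a=-.0186; Rm=np.array([[np.cos(a),-np.sin(a)],[np.sin(a),np.cos(a)]])
t=J+Rm@[.083,0.003]; print(t)
go([*t,.168],-1.07,near=False)
E
```

```text
[[0.6759958982226194, -0.0018311703507451205, 0.0723], 81.12000000000002]
t 22.4 pos [ 0.677  -0.0016  0.0748] yawy 81.15713710219863 z [ 0.0032 -0.0006 -1.    ] F [-0.3111 -0.0234  0.0684] open 0.040042481171240346 q [-0.1772  0.6607  1.4511 -0.      1.0265 -1.5936]
[ 0.603 -0.316]
shift [  0.79 -10.72  -3.19] turnz 10.27 rows 9.568102444703145
```

Request:
{"op": "servo_tool", "data": {"moves": "0 0 0 0 0 0 0;0 0 0 -1.6 0 0 0;0 0 0 -3.2 0 0 0;0 1.4 -0.8 -3.2 0 0 0.5;0 2 -2 -3.2 0 0 1.5;0 2 -3.4 -3.2 0 0 2.5;0 2 -4.8 -3.2 0 0 3.5;0 1.8 -6.2 -3.2 0 0 4.5"}}

```text
t: 23.2
tool_pos: [0.5933, -0.1782, 0.1705]
eef_rot: [1.205, 2.899, -0.0]
ft_force: [1.1, -0.7, -1.5]
opening: 0.0327
```

```bash
python3 - <<'E'
from h import *
adv(1.8,-6.2,-3.2,4.5); print(cget());st()
go([.603,-.316,.168],-1.07,near=False)
E
```

```text
[[0.5939311669268807, -0.17726600120641697, 0.1683], 45.12000000000002]
t 23.2 pos [ 0.5933 -0.1782  0.1705] yawy 44.85575360497865 z [ 0.0019 -0.001  -1.    ] F [ 1.0909 -0.6565 -1.5145] open 0.0326603015345177 q [-0.483   0.4201  1.5911 -0.      1.1282 -1.2659]
shift [-3.48 -3.06  0.01] turnz 5.77 rows 5.377182770663564
```

Request:
{"op": "servo_tool", "data": {"moves": "0 -3.48 -3.06 0 0 0 5.77;0 -3.48 -3.06 0 0 0 5.77;0 -3.48 -3.06 0 0 0 5.77;0 -3.48 -3.06 0 0 0 5.77;0 -3.48 -3.06 0 0 0 5.77;0 -3.48 -3.06 0 0 0 5.77;0 -3.48 -3.06 0 0 0 5.77;0 -3.48 -3.06 0 0 0 5.77"}}

```text
t: 24.0
tool_pos: [0.6033, -0.3156, 0.1697]
eef_rot: [2.238, 2.203, 0.0]
ft_force: [-0.4, -0.3, -0.9]
opening: 0.0325
```

```bash
python3 - <<'E'
from h import *
adv(-3.48,-3.06,0,5.77); print(cget())
look('w12',["narrow_rail_centre"])
E
```

```text
[[0.6031312571607478, -0.31598138730215153, 0.1683], -1.0399999999999778]
t 24.0 pos [ 0.6033 -0.3156  0.1697] yawy -0.8966699795101895 z [ 0.0011 -0.0008 -1.    ] F [-0.4482 -0.2669 -0.8799] open 0.03246210436849268 q [-0.6559  0.5414  1.4155 -0.      1.1834 -0.6403]
narrow_rail_centre 0.57 [318.  277.3] [ 0.6016 -0.3726  0.01  ]
  sil 0.81 [273.3, 91.1, 366.7, 381.5] ((603.01611328125, -351.1534729003906), (223.73744201660156, 58.855003356933594), 88.95388793945312)
```

View pics/w12.png

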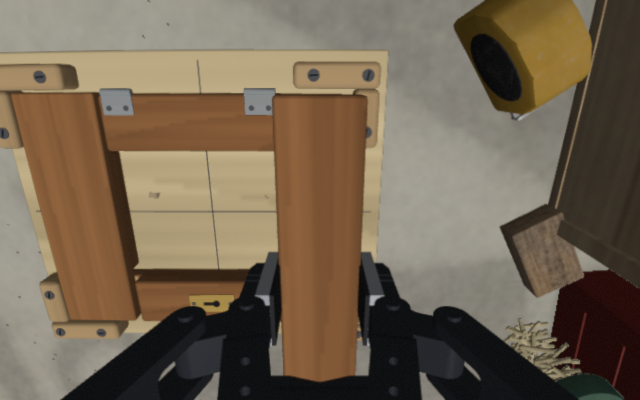

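```bash
python3 - <<'E'
from h import *
D=pickle.load(open('w12.pkl','rb'));c=D['c']
rv=R.from_matrix(axes(-.9)).as_rotvec()
for e in(0,.004,.007): print(intool([[273.5,95],[367,95],[278,250],[362.5,250]],c,[.6033,-.3156,.1697],rv,.0548+e)[:,:2])
# reproject: wide rail end 102px gave 76
E
```

```text
[[ 0.0785 -0.0156]
 [ 0.0785  0.0166]
 [ 0.0194 -0.0163]
 [ 0.0193  0.0173]]
[[ 0.0784 -0.0161]
 [ 0.0784  0.0172]
 [ 0.0173 -0.0168]
 [ 0.0173  0.0179]]
[[ 0.0783 -0.0165]
 [ 0.0783  0.0176]
 [ 0.0158 -0.0172]
 [ 0.0158  0.0183]]
```

Request:
{"op": "servo_tool", "data": {"moves": "0 -0.03 0 0.9 0 0 0;0 -0.03 0 1.7 0 0 0;0 -0.03 0 1.95 0 0 0;0 -0.03 0 2.1 0 0 0;0 -0.03 0 2.2 0 0 0;0 -0.03 0 2.3 0 0 0;0 -0.03 0 2.35 0 0 0;0 -0.03 0 2.35 0 0 0"}}

```text
t: 24.95
tool_pos: [0.6032, -0.3165, 0.0987]
eef_rot: [2.24, 2.202, 0.0]
ft_force: [0.2, -0.2, -0.7]
opening: 0.0326
```

```bash
python3 - <<'E'
from h import *
adv(-.03,0,2.35,0); print(cget());st()
cv2.imwrite('pics/w13.png',env.snapshot("wrist"))
E
```

```text
[[0.6031149217759982, -0.31688123904283166, 0.09780000000000001], -1.0399999999999778]
t 24.95 pos [ 0.6032 -0.3165  0.0987] yawy -0.9963568806287898 z [ 0.0005 -0.0004 -1.    ] F [ 0.2368 -0.1599 -0.7293] open 0.03257577144220033 q [-0.657   0.6349  1.4347 -0.      1.0713 -0.6396]
```

View pics/w13.png

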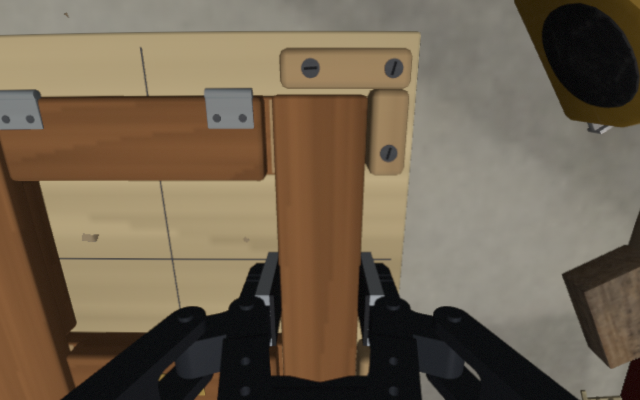

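Request:
{"op": "servo_tool", "data": {"moves": "0 0 -0.04 0 0 0 0;0 0 -0.04 0.08 0 0 0;0 0 -0.04 0.16 0 0 0;0 0 -0.04 0.22 0 0 0;0 0 -0.04 0.29 0 0 0;0 0 -0.04 0.36 0 0 0;0 0 -0.04 0.36 0 0 0;0 0 -0.04 0.36 0 0 0"}}

```text
t: 25.8
tool_pos: [0.6019, -0.3164, 0.0874]
eef_rot: [2.241, 2.202, -0.0]
ft_force: [0.7, -0.4, -0.2]
opening: 0.0328
```

```bash
python3 - <<'E'
from h import *
adv(0,-.04,.36,0); print(cget());st()
E
```

```text
[[0.6019151194550914, -0.31685945852983227, 0.08700000000000001], -1.0399999999999778]
t 25.8 pos [ 0.6019 -0.3164  0.0874] yawy -0.998231629555663 z [ 0.     -0.0001 -1.    ] F [ 0.6646 -0.4272 -0.1689] open 0.03281239851896701 q [-0.6581  0.6489  1.4393 -0.      1.0533 -0.6406]
```

Seated with no contact force, so I release, lift, and back off to a viewing pose.

Request:
{"op": "servo_tool", "data": {"moves": "0 0 0 0.02 0 0 0;0.65 0 0 0.02 0 0 0;0.65 0 0 0.02 0 0 0;0.65 0 0 0.02 0 0 0;0.65 0 0 -1 0 0 0;0.65 0 0 -2.6 0 0 0;0.65 0 -2 -4.2 0 0 0;0.65 0 -3 -5.4 0 0 0"}}

```text
t: 26.6
tool_pos: [0.5273, -0.3148, 0.2336]
eef_rot: [2.24, 2.203, -0.0]
ft_force: [-0.4, -0.9, 1.2]
opening: 0.0554
```

```bash
python3 - <<'E'
from h import *
adv(0,-3,-5.4,0); print(cget())
look('w14',["narrow_rail_centre","wide_rail_centre","lock_stile_centre","hinge_stile_centre"])
im=env.snapshot("side"); cv2.imwrite('pics/s14.png',cv2.resize(im[180:340,230:450],None,fx=3.5,fy=3.5,interpolation=cv2.INTER_CUBIC))
E
```

```text
[[0.511929945387077, -0.31522592005487776, 0.249], -1.0399999999999778]
t 26.6 pos [ 0.5273 -0.3148  0.2336] yawy -0.9380633380993749 z [-0.0001 -0.0002 -1.    ] F [-0.3823 -0.9463  1.2351] open 0.05538914947448854 q [-0.7312  0.3339  1.5667 -0.0002  1.2409 -0.7148]
narrow_rail_centre 0.59 [406.8 186.4] [ 0.6048 -0.32    0.01  ]
  sil 0.56 [383.1, 88.9, 438.3, 271.9] ((602.9904174804688, -319.6127014160156), (163.17124938964844, 37.669288635253906), 88.70314025878906)
wide_rail_centre 0.77 [222.4 184.1] [ 0.4417 -0.315   0.01  ]
  sil 0.67 [183.0, 88.7, 253.3, 274.7] ((443.731689453125, -316.59405517578125), (164.10028076171875, 56.579627990722656), 88.8047103881836)
lock_stile_centre 0.98 [309.4 253.3] [ 0.5168 -0.3843  0.01  ]
  sil 0.58 [253.2, 232.9, 384.0, 275.0] ((526.4347534179688, -380.9815673828125), (41.84670639038086, 116.16617584228516), 88.99205017089844)
hinge_stile_centre 0.78 [304.  109.4] [ 0.5159 -0.2523  0.01  ]
  sil 0.93 [241.1, 87.0, 393.6, 134.4] ((528.294189453125, -253.6405487060547), (39.39015197753906, 116.0804214477539), 88.104736328125)
```

View pics/w14.png

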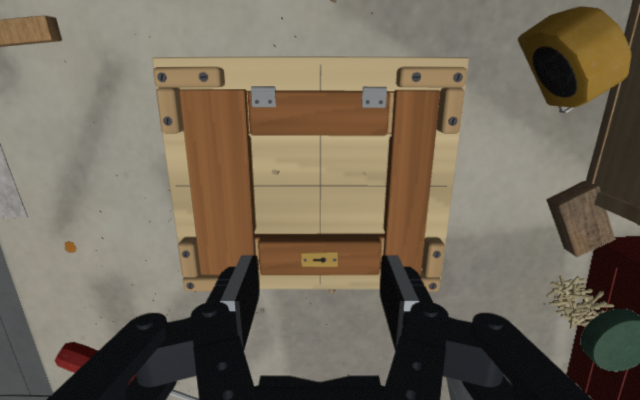

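View pics/s14.png

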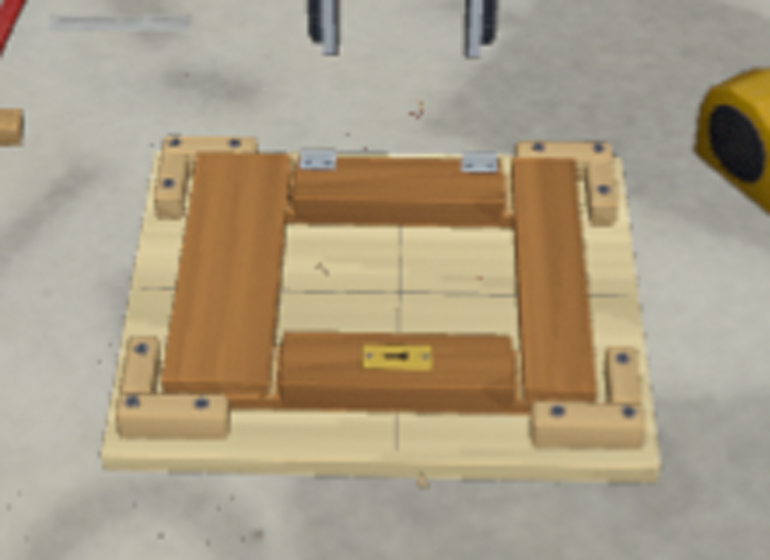

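```bash
python3 - <<'E'
from h import *
D=pickle.load(open('w14.pkl','rb'))
J=np.array([.520,-.3175]); a=-.0186; Rm=np.array([[np.cos(a),-np.sin(a)],[np.sin(a),np.cos(a)]])
side=env.calibration('side'); S={}
for n in("narrow_rail_centre","wide_rail_centre"):
    s=env.silhouettes(n,"side"); S[n]=s[0]['pixels']; x=-.075 if n[0]=='w' else .083
    MOD[n]=[box(-(25 if n[0]=='w' else 17),(25 if n[0]=='w' else 17),-80,80,10,20)]
    for z in(.008,.012,.016,.022):
        g=[*(J+Rm@[x,0]),a]
        q,e=fit(n,[(D[n],D['c'])],g,z0=z); q2,e2=fit(n,[(S[n],side)],g,z0=z)
        print(n,z,Rm.T@(q[:2]-J),q[2]-a,round(e,4),'side',Rm.T@(q2[:2]-J),round(e2,4))
E
```

```text
narrow_rail_centre 0.008 [0.0821 0.0014] -0.002949467404976581 0.0947 side [0.0818 0.0048] 0.0298
narrow_rail_centre 0.012 [0.0808 0.0013] -0.0036211966555146843 0.1146 side [0.0814 0.0012] 0.0366
narrow_rail_centre 0.016 [0.0797 0.0014] -0.0027002396518648053 0.1399 side [ 0.0809 -0.003 ] 0.0448
narrow_rail_centre 0.022 [0.0784 0.0014] 0.00676535630528519 0.1849 side [ 0.0803 -0.0079] 0.0575
wide_rail_centre 0.008 [-0.0759  0.0019] -0.004145978033776504 0.0631 side [-0.0757  0.004 ] 0.032
wide_rail_centre 0.012 [-0.0744  0.002 ] -0.003928179413137882 0.0733 side [-0.0751 -0.0003] 0.036
wide_rail_centre 0.016 [-0.073  0.002] -0.0029884336873930856 0.087 side [-0.0745 -0.0039] 0.0433
wide_rail_centre 0.022 [-0.0709  0.0021] -0.0036467180936779996 0.1206 side [-0.0737 -0.0089] 0.0559
```

```bash
python3 -c "
from bench import env
print(env.sign_off(), env.get_obs()['t'])"
```

```text
the job is handed in; nothing more can be done
the job is handed in; nothing more can be done
```

I put the door together in the jig in the order asked: hinge stile on the left with its hinges outward, lock stile on the right, then the wide bottom rail and the narrow top rail. The last clock reading was t ≈ 26.6 s, before the final camera checks and hand-in, which add well under a second. `sign_off` gives no verdict, so this rests on my own checks.

- **Seating:** the last wrist and side pictures show all four pieces inside the stops, with the rail tongues on the stile laps. The outline fits match the rails sitting down on the board, not riding up on the laps.
- **Position:** against their target places, the stiles measured within about 1.5 mm and the rails within about 2 mm; 3 mm or more was free.
- **Disagreements:** for the wide rail's sideways position, the wrist view said +2 mm and the side view −0.3 mm. The fits also scored slightly better about 4 mm below board height, which I put down to calibration bias. While each stile was held, the wrist picture also suggested it hung a few millimetres lower than I assumed. No contact force showed when either one was set down, so I released there.
- **Bystanders:** the try square and tape measure were not touched. Forces at the end of each move stayed within about 2 N.

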